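Click the sprung lid open and put the garlic away

ROBOT

A 7-joint arm with a two-finger parallel gripper is mounted at the origin on a cart in front of the work surface, level with it; the furniture and walls round the work are solid. World frame = base frame: x ahead of the robot, y to its left, z up, the work surface at z = 0. Lengths are in mm, angles in rad, forces in N, time in s.
With the tool pointing down it reaches from about 400 to 925 mm from the base axis. Payload 4.1 kg.
Tool frame: the origin (TCP) lies midway between the tips of the shut fingers; the grasp point (between the pads) lies 19 mm behind it; z points along the fingers, y is the direction in which the jaws open and shut (so a half turn about z gives the same grasp; the last joint's range is limited). The gripper opens to 85 mm and grips with 20 to 120 N. Pads are 22 mm wide; open, the fingers measure 114 mm over their backs; the gripper's body (76 mm by 85 mm) begins 54 mm behind the grasp point. The pads swing forward as they close: fully open they stand 13 mm farther back than shut.
Start: joints at [-1.352, 0.398, 0.045, 1.537, -0.019, 1.207, -0.051], TCP at [203.091, 617.496, 205.347] pointing down, gripper open.
Joint ranges: [-2.82, 2.82], [-0.49, 2.23], [-1.37, 1.46], [0, 2.46], [-1.36, 4.5], [0.23, 2], [-2.94, 2.94]. Speed limits (rad/s): [2.57, 2.57, 3.14, 3.14, 3.14, 3.14, 3.14].

INTERFACE

Orientations are given as a unit quaternion [w, x, y, z].
In Python, from plant import manip gives the robot as it stands.
- The arm moves only by the tool send_rows, never from a script. Its argument "motion" is a list of rows, each a list of 7 numbers: the shift along the tool's x, y, z in units of 0.6 m (1.0 is 0.6 m), then the turn, a rotation vector about the tool's x, y, z in units of pi/2 rad (1.0 is pi/2 rad), then the opening, from -1 (shut) to 1 (fully open). In form: [[tx, ty, tz, rx, ry, rz, jaw], ...]. A call has 1 to 5 rows; each row is the pose to reach, as a shift and turn from the pose commanded when the call began, along the tool's axes at that moment; what a row does not reach only later rows make up. A row lasts 1/12 s, in which the tool goes at most 41.7 mm and 7.16 degrees, less where a joint would pass 70% of its speed; a pose out of reach is approached as far as the arm can. A call with a number of a shift or a turn outside -1 to 1 is refused whole. A call with a gripper value outside its range is refused whole. The fingers move at their own pace and stop on an object; "force" is the grip in N (left out, the last holds). Time passes only in rows, so rows that repeat a pose let the fingers close. It gives the time, the measured TCP pose, the force and the opening at its end, in the units of the state.
- manip.state(): the state, without advancing time (a new reading comes with each control period).
- manip.camera(name): name is "scene" or "top"; returns (picture, depth): 384x512x3 uint8, red, green, blue; 384x512 float32, mm along the optical axis (not along the pixel's ray), 0 where there is no reading.
- manip.camera_info(name): a dict with "intrinsics" (3x3 intrinsics, pixels), "pose" (4x4, takes a point from camera to world coordinates). Camera axes: x right, y up, looking along -z (the intrinsics and any distortion apply to the point x, -y, -z); pixel columns grow to the right and rows downward; lengths in mm; the calibration is good to about 2 mm. A picture is of the moment at which its call begins. camera_info takes no time and is no camera call.
- manip.sign_off(): hands the job in, once; it reports no verdict.
Trained networks look in the newest picture that a camera, given by its name, has taken for a name from the list of things; names that differ only in an ending like _2 or _b are one class to them, and where a whole thing is asked for, a point or a joint stands for the part that bears it (a point fixed in the world has none). Each returns a list of dicts, best first, with "confidence" (0 to 1); they miss things now and then, are a little off and sometimes report something else, mostly with a low value. They report only what shows in the picture. A call takes as long as a camera call. They do not tell look-alikes from the thing itself.
- manip.look_for(name, camera): "location" ([x, y, z] in mm, in the coordinates of the camera as it stood for that picture, good to about 4 mm: the middle of the surface that is visible of it).
The state is a dict: "t": time; "joints": joint angles; "dq": joint speeds; "tau": joint torques, N m; "tcp_pos": TCP position; "orientation": TCP orientation; "wrist_force": force on the tool from outside, world axes, zero at the start; "ft_torque": the same for the moment, N m; "width": finger opening in mm.
Only numpy, scipy, OpenCV 4.12 (cv2) and the standard library are available. Lean on these libraries where they do the work, as an engineer would, in place of code of your own. Each camera call takes 0.05 s, during which the arm holds its last target.

TASK

Put the garlic bulb from the chopping board away in the small wooden garlic box on the left. Its lid is sprung and pulls itself shut, so first swing it right back to its stop until the brass stay on its side clicks over and holds it open by itself: go by feel, because the stop is set differently each time and the stay bends if the lid is forced against it, and never let the lid snap shut. Leave the lid standing open with the bulb inside, and do not push the other things about.

Things in the scene. Friction and masses are not known exactly. Their poses are not given: they have to be found in the camera images.
- garlic_box: Small wooden garlic box, 3 round air holes in front, hinged lid with bow handle; 106 x 132 mm, 85 high with the lid shut; fixed to the worktop. Origin: centre of its underside; z up, x from its front (handle side) to the hinge side, y along the hinge. Inside: x -39 to 45, y -58 to 58 mm, floor z 7, rim z 75. Turned 0.3 to 0.9 rad, facing the robot. (Not the similar box far off on the right.)
- lid_hinge (a point): Middle of the lid's hinge axis, at [44, 0, 81] mm in the box's frame; the axis runs along the box's y. Fixed to the box.
- handle_mid (a point): Middle of the steel bow handle's bar: round, 8 mm thick, 58 long, along the hinge axis, 36 mm off the lid's face. Lid shut: at [-43, 0, 121] mm in the box's frame, 96 mm from the hinge axis. The bar can turn between gripping fingers, so these may point down through the whole swing. With the lid open, fingers spread wide about the bar would press on the lid: open them only a little.
- garlic_box_lid (a joint): Hinge angle of the lid, rad: 0 shut, growing as it opens up and back. A spring pulls it shut from any angle, about 2 N at the handle. The stop is met somewhere from 1.5 to 1.95; in the last 0.2 rad before it the catch first resists (4 to 8 N at the handle), then snaps over and draws the lid to the stop, and holds it there against about 2 N.
- stay: Flat brass quadrant stay on the lid's right side (box -y), 58 mm radius about the hinge, its end running in a keeper with a spring roller and a rubber stop, clamped at a different place each time. Origin on the hinge axis (as lid_hinge); turns with the lid. It bends above 22 N on its stop, which is about 12 N at the handle.
- box_in (a point): Centre of the box's inner floor, 7 mm above the worktop.
- garlic: Whole white garlic bulb, 54 mm wide, 55 tall, about 40 g, standing on the chopping board, whose top is 45 mm above the worktop. Origin: centre of its underside; z up to its neck.
- onion: Brown onion, 75 mm wide, 77 tall, loose on the board. Leave it alone. Origin: centre of its underside.
- lemon: Yellow lemon, 72 x 55 x 56 mm, loose on the board. Leave it alone. Origin: centre of its underside.
- notebook: Beige spiral notebook, 148 x 109 x 13 mm, loose on the worktop. Origin: centre of its underside.
- pen: Green pencil, 136 mm long, 7 thick, loose on the worktop. Origin: centre of its underside.
- wooden_spoon: Wooden spoon, 310 mm long, loose on the worktop. Origin: centre of its underside.
- nut_jar: Clip-top glass jar of nuts, 121 x 111 x 124 mm, loose at the back. Origin: centre of its underside.
Not all that is in view belongs to the job. What is shaped like the garlic but turquoise is not meant.

How it is judged (in metres and radians):
On the way, in this order (a step that is already met when the one before it is completed fails the run):
1. the lid has been pushed through its catch and stands open by itself, untouched (value of joint garlic_box_lid above 1.45 rad and velocity of joint garlic_box_lid between -0.1 and 0.1 rad/s and contact force between each of the arm, the fingers and garlic_box_lid below 0.05 N), for 0.4 s.
2. the garlic bulb is inside the box (x of garlic in the frame of garlic_box between -0.042 and 0.048 m and y of garlic in the frame of garlic_box between -0.06 and 0.06 m and z of garlic in the frame of garlic_box between 0 and 0.06 m), for 0.2 s.
At the end, for the whole second after the job is handed in: The lid stands open by itself at its stop (hinge angle above 1.45 rad and still), and the garlic bulb lies at rest inside the box, wholly below the rim (all of step 2 and value of joint garlic_box_lid above 1.45 rad and velocity of joint garlic_box_lid between -0.1 and 0.1 rad/s and linear speed of garlic below 0.03 m/s); the robot touches nothing.
It fails at once if the lid is forced against the stay's stop: more than 22 N on the brass stay (contact force between stay and anything else above 22 N).
It fails at once if the lid snaps back towards shut (faster than 2 rad/s) (velocity of joint garlic_box_lid below -2 rad/s).
It fails at once if one of the other things on the worktop is pushed more than 30 mm (distance of any of onion, lemon, notebook, pen, wooden_spoon, nut_jar from where it was at the start of the episode above 0.03 m).
It also fails if it takes over 72 s, if anything falls off the work surface, if the arm or the gripper's body presses on something with over 40 N, if the wrist force passes 120 N, or if a joint passes its speed limit or range.

## Working session

There is one attempt and no reset: what is moved stays moved. The work goes in short steps, Python scripts to look and compute and a tool call to move; the robot and the scene stay as the last step left them, time stands still between calls to the robot, and variables do not carry over. Pictures are saved under pics/ and viewed, and the job is handed in when it is done.

Besides the shell and the picture viewer there is one more tool, called after "Call:" in YAML: its name, and indented under it one key for each argument. send_rows: Moves the arm, as the interface text tells. Its arguments: {"type":"object","properties":{"motion":{"type":"array"},"force":{"type":"number"}},"required":["motion"]}

```bash
ls; mkdir -p pics; cat > h.py <<'E'
import numpy as np, cv2
from plant import manip
from scipy.spatial.transform import Rotation as R
def snap(cam,name=None):
    p,d=manip.camera(cam)
    if name: cv2.imwrite('pics/'+name+'.png',p[:,:,::-1])
    return p,d
def pts(cam,d):
    i=manip.camera_info(cam);K=np.array(i['intrinsics']);T=np.array(i['pose'])
    v,u=np.mgrid[:d.shape[0],:d.shape[1]]
    x=(u-K[0,2])/K[0,0]*d;y=(v-K[1,2])/K[1,1]*d
    P=np.stack([x,-y,-d],-1)@T[:3,:3].T+T[:3,3]
    P[d==0]=np.nan
    return P
def w2p(cam,P):
    i=manip.camera_info(cam);K=np.array(i['intrinsics']);T=np.array(i['pose'])
    c=(np.asarray(P)-T[:3,3])@T[:3,:3]
    return K[0,0]*c[...,0]/-c[...,2]+K[0,2],K[1,1]*-c[...,1]/-c[...,2]+K[1,2]
def c2w(cam,p):
    T=np.array(manip.camera_info(cam)['pose']);return T[:3,:3]@np.array(p)+T[:3,3]
E
python3 - <<'E'
from h import *
for c in('scene','top'):
    i=manip.camera_info(c);print(i)
    p,d=snap(c,c+'0');np.savez('pics/'+c+'0.npz',p=p,d=d)
    for n in('garlic_box','handle_mid','garlic','stay','lid_hinge'):
        for r in manip.look_for(n,c): 
            P=c2w(c,r['location']);print(c,n,round(r['confidence'],2),P.round(),np.round(w2p(c,P)))
print(manip.state())
E
```

```text
pics
{'intrinsics': array([[428.89281104,   0.        , 255.64906125],
       [  0.        , 428.89281104, 191.34685005],
       [  0.        ,   0.        ,   1.        ]]), 'pose': array([[ 6.19333415e-01,  3.36832285e-01, -7.09203873e-01,
        -4.27101075e+02],
       [-7.84815857e-01,  2.91070699e-01, -5.47121485e-01,
        -7.07640933e+02],
       [ 2.21402867e-02,  8.95445063e-01,  4.44621128e-01,
         7.08942250e+02],
       [ 0.00000000e+00,  0.00000000e+00,  0.00000000e+00,
         1.00000000e+00]])}
scene garlic_box 0.98 [436. 299.  62.] [176. 190.]
scene handle_mid 0.64 [441. 296. 118.] [177. 175.]
scene garlic 0.75 [ 456. -186.   76.] [300. 234.]
scene garlic 0.49 [510. -77.  32.] [279. 227.]
scene lid_hinge 0.95 [441. 309.  61.] [175. 189.]
scene lid_hinge 0.59 [359.  21.   8.] [222. 242.]
{'intrinsics': array([[421.26219082,   0.        , 254.05564878],
       [  0.        , 421.26219082, 198.59266123],
       [  0.        ,   0.        ,   1.        ]]), 'pose': array([[ 1.90646027e-03,  9.74845543e-01, -2.22873355e-01,
         2.05440089e+02],
       [-9.99
[... 464 characters left out ...]
32.  82.] [158. 220.]
{'t': 0.6, 'joints': array([-1.35197527,  0.39836674,  0.04509747,  1.53660624, -0.01871018,
        1.20687805, -0.05070449]), 'dq': array([-0.00070578, -0.00028167,  0.00149906,  0.00122115, -0.00111086,
        0.00123461,  0.00027226]), 'tau': array([-3.92140137e-04, -4.74745631e+01,  1.36234939e+00, -2.54386944e+01,
        1.15434951e-02,  1.21258898e-03,  1.98328155e-05]), 'tcp_pos': array([203.10282142, 617.49872249, 205.36538704]), 'orientation': array([1.03542687e-05, 1.58209170e-01, 9.87405617e-01, 8.10658815e-05]), 'wrist_force': array([0.87959832, 0.3850927 , 0.80099114]), 'ft_torque': array([0.02430161, 0.03848899, 0.00798835]), 'width': 85.56974183862346}
```

```bash
python3 - <<'E'
import cv2
for c in('scene','top'):
    p=cv2.imread(f'pics/{c}0.png');cv2.imwrite(f'pics/{c}0b.png',cv2.resize(p,(800,600),interpolation=cv2.INTER_CUBIC))
E
```

```text
(no output)
```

View pics/scene0b.png

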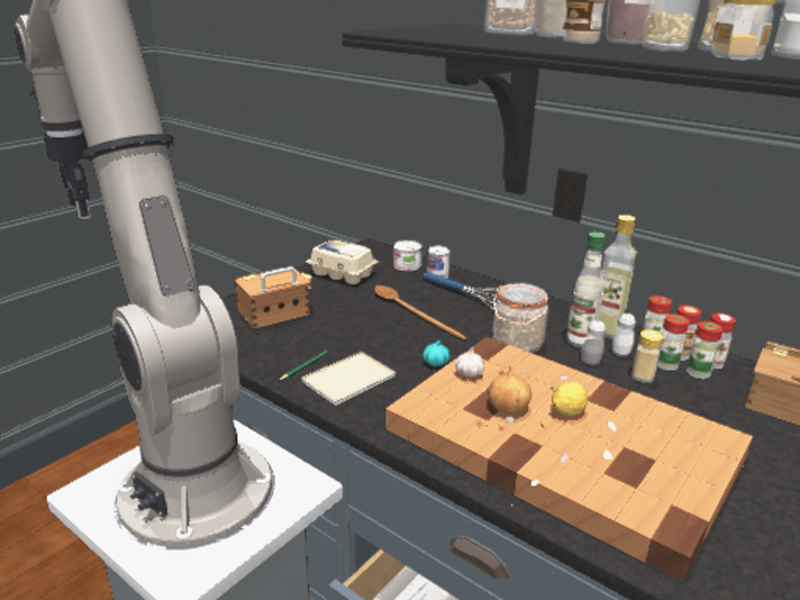

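View pics/top0b.png

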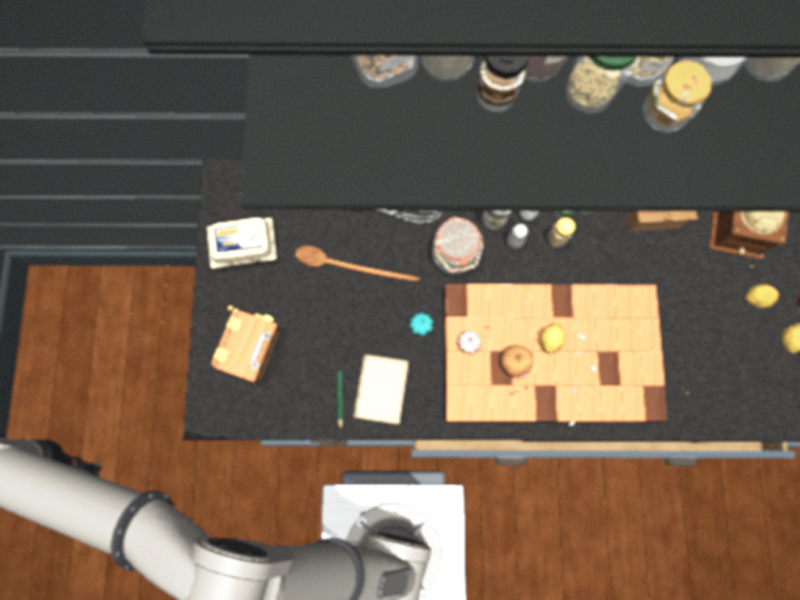

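```bash
python3 - <<'E'
from h import *
for c,b in(('top',(130,180,190,250)),('scene',(140,160,205,220))):
    z=np.load(f'pics/{c}0.npz');P=pts(c,z['d'])
    x0,y0,x1,y1=b
    Q=P[y0:y1,x0:x1].reshape(-1,3);C=z['p'][y0:y1,x0:x1].reshape(-1,3)
    for lo,hi in((75,100),(100,135)):
        m=(Q[:,2]>lo)&(Q[:,2]<hi)
        q=Q[m]
        if len(q)<5: print(c,lo,len(q));continue
        r=cv2.minAreaRect(q[:,:2].astype(np.float32));print(c,lo,len(q),r,np.median(q[:,2]),q[:,:2].mean(0),np.sort(q[:,2])[-3:])
        if lo==100: print(q.round())
    crop=cv2.resize(z['p'][y0:y1,x0:x1,::-1],None,fx=8,fy=8,interpolation=cv2.INTER_CUBIC)
    cv2.imwrite(f'pics/crop_{c}.png',crop)
z=np.load('pics/top0.npz');c=cv2.resize(z['p'][190:245,255:350,::-1],None,fx=7,fy=7,interpolation=cv2.INTER_CUBIC);cv2.imwrite('pics/crop_g.png',c)
P=pts('top',z['d'])
Q=P[205:230,285:315].reshape(-1,3);m=Q[:,2]>52;print('garlic',cv2.minAreaRect(Q[m][:,:2].astype(np.float32)),Q[m].mean(0),Q[m][:,2].max())
E
```

```text
top 75 1121 ((468.7599182128906, 336.7035827636719), (107.42144775390625, 150.6300506591797), 70.43209838867188) 86.54090481656044 [464.17494088 337.84390289] [97.88559109 98.5539803  99.25960287]
top 100 60 ((449.1240539550781, 297.7495422363281), (9.668787956237793, 78.3318862915039), 70.21424865722656) 124.33767461035018 [447.60494055 297.76429473] [131.91666014 133.91427818 134.31083716]
[[486. 286. 124.]
 [483. 290. 120.]
 [482. 287. 122.]
 [483. 284. 119.]
 [485. 282. 108.]
 [478. 289. 125.]
 [479. 286. 122.]
 [479. 283. 120.]
 [482. 282. 108.]
 [476. 293. 121.]
 [473. 287. 134.]
 [475. 285. 126.]
 [471. 292. 128.]
 [471. 288. 128.]
 [468. 293. 121.]
 [468. 289. 124.]
 [465. 296. 123.]
 [465. 293. 122.]
 [465. 289. 122.]
 [461. 296. 123.]
 [460. 291. 129.]
 [457. 299. 124.]
 [456. 294. 132.]
 [457. 292. 124.]
 [453. 298. 127.]
 [453. 294. 128.]
 [451. 302. 122.]
 [450. 298. 125.]
 [449. 293. 134.]
 [447. 302. 123.]
 [446. 297. 128.]
 [447. 294. 126.]
 [442. 300. 129.]
 [442. 297. 130.]
 [439. 304. 129.]
 [440. 301. 124.]
 [439. 297. 128.]
 [436. 305. 124.]
 [436. 301. 127.]
 [4
[... 1522 characters left out ...]
. 110.]
 [417. 311. 121.]
 [417. 306. 122.]
 [419. 304. 122.]
 [420. 300. 123.]
 [425. 300. 121.]
 [428. 299. 121.]
 [436. 303. 117.]
 [437. 300. 117.]
 [483. 292. 104.]
 [479. 282. 108.]
 [415. 309. 118.]
 [413. 302. 121.]
 [415. 299. 121.]
 [421. 301. 119.]
 [481. 290. 101.]
 [481. 284. 103.]
 [415. 314. 113.]
 [414. 308. 116.]
 [415. 304. 116.]
 [479. 283. 100.]
 [412. 311. 111.]
 [412. 306. 113.]
 [410. 309. 109.]
 [410. 305. 110.]
 [407. 306. 107.]
 [415. 310. 104.]
 [410. 310. 101.]
 [413. 308. 101.]
 [416. 308. 100.]]
garlic ((482.67840576171875, -177.36070251464844), (103.1919174194336, 88.9476318359375), 89.78793334960938) [ 475.36679293 -175.92163995   76.21037123] 103.396034651832
```

View pics/crop_top.png

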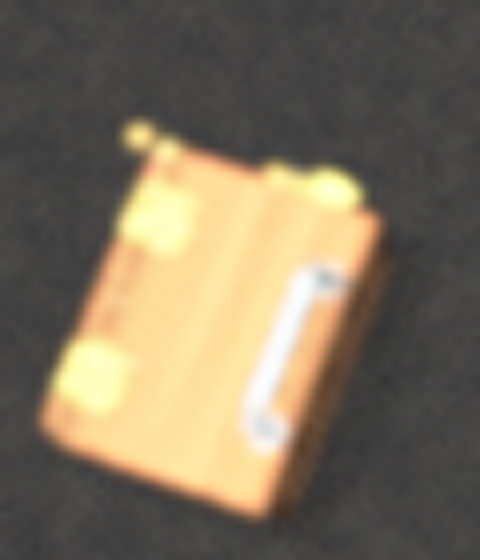

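View pics/crop_scene.png

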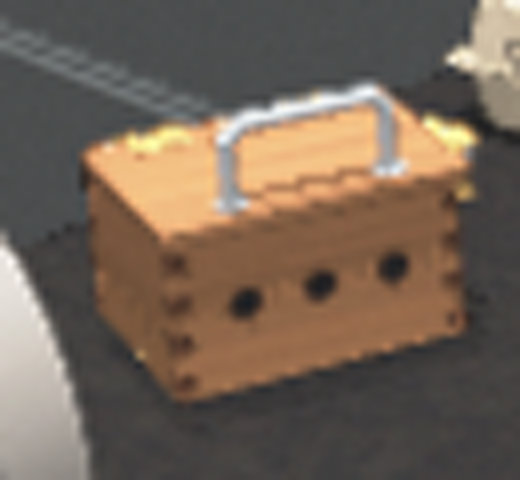

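View pics/crop_g.png

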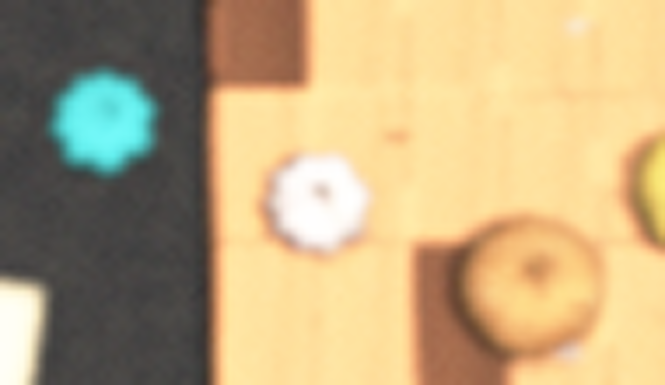

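```bash
cat >> h.py <<'E'
def rows(target, yaw_dir=None):
    """units for the shift from the present commanded pose (approximated by the measured) to world target"""
    s=manip.state();q=s['orientation'];M=R.from_quat([q[1],q[2],q[3],q[0]]).as_matrix()
    d=(np.array(target)-s['tcp_pos'])
    print('t',round(s['t'],2),'tcp',s['tcp_pos'].round(1),'F',s['wrist_force'].round(2),'w',round(s['width'],1))
    print('units',(M.T@d/600).round(4),'dist',np.linalg.norm(d).round(),'tooly',M[:,1].round(3),'z',M[:,2].round(3))
    if yaw_dir is not None:
        y=np.array(yaw_dir)/np.linalg.norm(yaw_dir)
        z=np.array([0,0,-1.]);N=np.stack([np.cross(y,z),y,z],1)
        print('rot',((R.from_matrix(M.T@N)).as_rotvec()/(np.pi/2)).round(4))
E
python3 - <<'E'
from h import *
z=np.load('pics/top0.npz');P=pts('top',z['d']);p=z['p'].astype(int)
Q=P[180:250,130:190].reshape(-1,3)
q=Q[(Q[:,2]>112)&(Q[:,2]<140)][:,:2];v=np.linalg.svd(q-q.mean(0))[2][0];print('bar top',q.mean(0),np.degrees(np.arctan2(*v[::-1]))%180)
z2=np.load('pics/scene0.npz');Q=pts('scene',z2['d'])[160:220,140:205].reshape(-1,3)
q=Q[(Q[:,2]>112)&(Q[:,2]<140)][:,:2];v=np.linalg.svd(q-q.mean(0))[2][0];print('bar scene',q.mean(0),np.degrees(np.arctan2(*v[::-1]))%180)
# garlic: white pixels
for c,(x0,y0,x1,y1),zz in(('top',(285,205,315,230),z),('scene',(285,215,315,250),z2)):
    pp=zz['p'][y0:y1,x0:x1].astype(int);Q=pts(c,zz['d'])[y0:y1,x0:x1]
    m=(pp.min(2)>130)&(pp.max(2)-pp.min(2)<60)&(Q[...,2]>48)
    g=Q[m];print(c,m.sum(),g.min(0).round(),g.max(0).round(),np.median(g,0).round(),g.mean(0).round())
rows((447,297,200),(0.326,0.945,0))
E
```

```text
bar top [448.08820921 297.79655841] 160.98116020331798
bar scene [444.23814262 296.52648214] 161.2725483163612
top 157 [ 450. -199.   48.] [ 498. -149.  103.] [ 472. -173.   83.] [ 472. -173.   82.]
scene 206 [ 445. -204.   61.] [ 490. -150.  100.] [ 460. -184.   77.] [ 461. -183.   77.]
t 0.6 tcp [203.1 617.5 205.4] F [0.88 0.39 0.8 ] w 85.6
units [-0.553  -0.3804  0.0089] dist 403.0 tooly [0.312 0.95  0.   ] z [ 0.  0. -1.]
rot [ 0.0001 -0.      0.0092]
```

Things that could be mistaken, by native top-view pixel:
- **Bulbs:** the white bulb on the board is at (299,218), which is the one I choose. The turquoise one at (270,208) is rejected, and the onion is at (330,231).
- **Boxes:** the left box with holes and a bow handle is at (157,221), which is the one I choose. The look-alike at the far right, about (424,141), is rejected.

The close crops confirm both: the box has 3 holes, a steel bow and the brass stay on its far side, and the bulb is white and stands on the board.

Call:
send_rows:
  motion:
    - [-0.553,-0.38,0.009,0,0,0.009,0.2]
    - [-0.553,-0.38,0.009,0,0,0.009,0.2]
    - [-0.553,-0.38,0.009,0,0,0.009,0.2]
    - [-0.553,-0.38,0.009,0,0,0.009,0.2]
    - [-0.553,-0.38,0.009,0,0,0.009,0.2]
  force: 20

```text
t: 1.02
tcp_pos: [330.3, 450.2, 202.8]
orientation: [0.0, 0.165, 0.986, 0.0]
wrist_force: [0.9, -0.6, -0.9]
width: 51.2
```

```bash
python3 - <<'E'
from h import *
rows((446.5,297,200),(0.324,0.946,0))
E
```

```text
t 1.02 tcp [330.3 450.2 202.8] F [ 0.9  -0.56 -0.87] w 51.2
units [-0.2662 -0.1783  0.0045] dist 192.0 tooly [0.326 0.946 0.001] z [ 0.     0.001 -1.   ]
rot [ 0.0005  0.0001 -0.001 ]
```

Call:
send_rows:
  motion:
    - [-0.266,-0.178,0.005,0,0,0,0.2]
    - [-0.266,-0.178,0.005,0,0,0,0.2]
    - [-0.266,-0.178,0.005,0,0,0,0.2]
    - [-0.266,-0.178,0.005,0,0,0,0.2]
    - [-0.266,-0.178,0.005,0,0,0,0.2]

```text
t: 1.43
tcp_pos: [448.4, 293.8, 200.0]
orientation: [0.001, 0.168, 0.986, -0.0]
wrist_force: [0.7, -0.2, -0.2]
width: 51.2
```

Call:
send_rows:
  motion:
    - [0,0,0,0,0,0,0.2]
    - [0,0,0,0,0,0,0.2]
    - [0,0,0,0,0,0,0.2]

```text
t: 1.68
tcp_pos: [444.8, 299.8, 199.6]
orientation: [-0.0, 0.165, 0.986, 0.0]
wrist_force: [0.1, 0.1, 0.4]
width: 51.4
```

```bash
python3 - <<'E'
from h import *
rows((446.5,297,102),(0.324,0.946,0))
for c in('scene','top'):
    p,d=snap(c);cv2.imwrite(f'pics/a_{c}.png',cv2.resize(p[130:260,90:250,::-1],None,fx=4,fy=4,interpolation=cv2.INTER_CUBIC))
E
```

```text
t 1.68 tcp [444.8 299.8 199.6] F [0.06 0.11 0.38] w 51.4
units [-0.0042 -0.0037  0.1627] dist 98.0 tooly [0.325 0.946 0.001] z [-0.     0.001 -1.   ]
rot [ 0.0005 -0.0004 -0.0006]
```

View pics/a_scene.png

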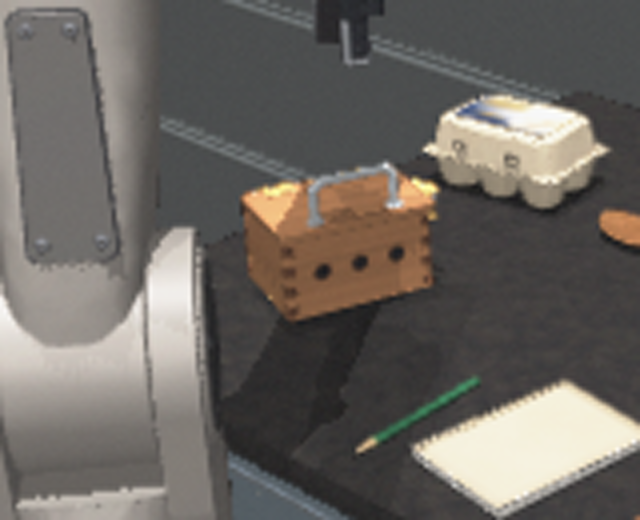

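The scene view shows the gripper at crop (350,40), straight above the bow at (355,180). I'll descend onto the bar.

Call:
send_rows:
  motion:
    - [-0.004,-0.004,0.06,0,0,0,0.2]
    - [-0.004,-0.004,0.11,0,0,0,0.2]
    - [-0.004,-0.004,0.15,0,0,0,0.2]
    - [-0.004,-0.004,0.163,0,0,0,0.2]
    - [-0.004,-0.004,0.163,0,0,0,0.2]

```text
t: 2.2
tcp_pos: [444.7, 295.9, 99.7]
orientation: [-0.002, 0.164, 0.986, -0.002]
wrist_force: [-0.3, 0.3, 0.2]
width: 51.1
```

```bash
python3 - <<'E'
from h import *
rows((446.5,297,102),(0.324,0.946,0))
for c in('scene','top'):
    p,d=snap(c);cv2.imwrite(f'pics/b_{c}.png',cv2.resize(p[130:260,90:250,::-1],None,fx=4,fy=4,interpolation=cv2.INTER_CUBIC))
rows((446.5,297,102),(0.324,0.946,0))
E
```

```text
t 2.2 tcp [444.7 295.9  99.7] F [-0.33  0.35  0.18] w 51.1
units [-0.0023  0.0027 -0.0039] dist 3.0 tooly [ 0.324  0.946 -0.004] z [-0.004 -0.003 -1.   ]
rot [-0.0025 -0.0017  0.0003]
t 2.3 tcp [447.2 297.  102.7] F [0.36 1.19 1.18] w 51.3
units [ 0.0012 -0.0005  0.0011] dist 1.0 tooly [0.324 0.946 0.001] z [ 0.001  0.001 -1.   ]
rot [ 0.0009  0.0004 -0.0003]
```

View pics/b_scene.png

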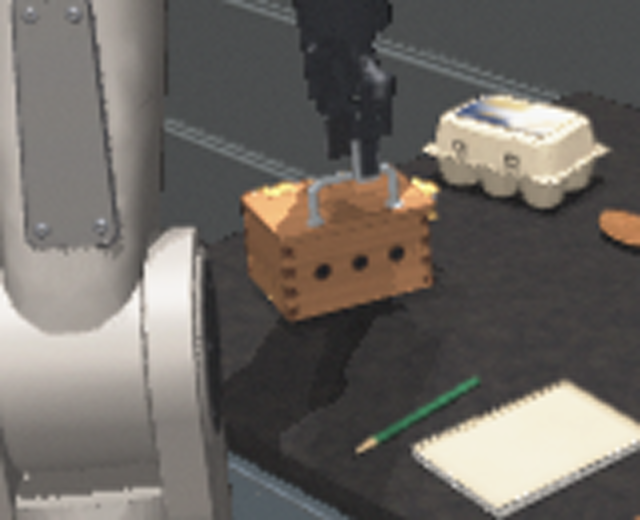

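```bash
python3 - <<'E'
from h import *
for c,(x0,y0,x1,y1) in(('scene',(150,130,210,190)),('top',(120,180,200,240))):
    p,d=snap(c);cv2.imwrite(f'pics/c_{c}.png',cv2.resize(p[y0:y1,x0:x1,::-1],None,fx=9,fy=9,interpolation=cv2.INTER_CUBIC))
E
```

```text
(no output)
```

View pics/c_scene.png

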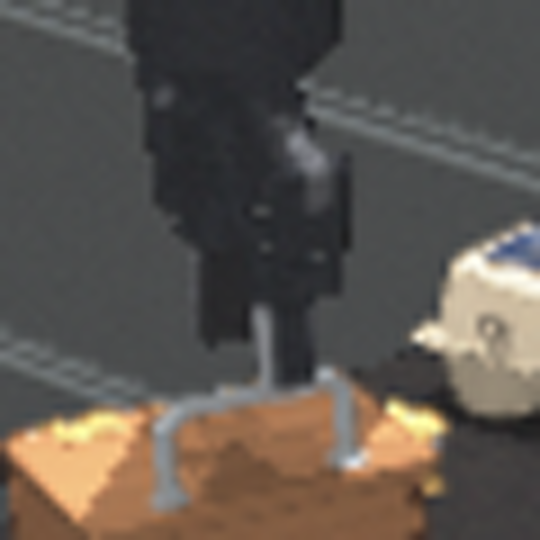

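View pics/c_top.png

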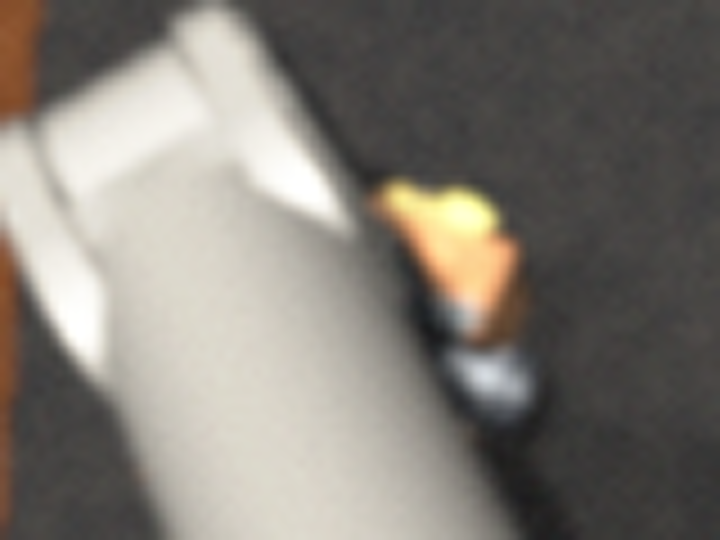

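```bash
python3 - <<'E'
from h import *
s=manip.state();t=s['tcp_pos'];print(t,s['width'],s['wrist_force'])
y=np.array([.324,.946,0])
f=lambda P:((np.array(w2p('scene',P))-[150,130])*9).round()
for n,P in(('tcp',t),('front pad tip',t-25*y+[0,0,7]),('front back tip',t-40*y+[0,0,7]),('rear pad tip',t+25*y+[0,0,7]),('bar',[446.5,297,121])): print(n,f(np.array(P)))
p,d=snap('scene');P=pts('scene',d)
for v,u in((168,180),(170,181),(171,182),(172,182),(165,184),(168,183),(165,176),(173,175),(172,179)): print(v,u,P[v,u].round(),p[v,u])
E
```

```text
[448.01209577 297.10942192 103.55042338] 51.560648448211325 [ 0.37067473 -0.06561344  0.83648313]
tcp [254. 431.]
front pad tip [280. 438.]
front back tip [297. 453.]
rear pad tip [226. 390.]
bar [248. 390.]
168 180 [430. 264. 155.] [79 81 85]
170 181 [428. 258. 150.] [47 49 53]
171 182 [433. 260. 144.] [43 45 48]
172 182 [433. 259. 141.] [68 69 72]
165 184 [443. 260. 162.] [43 45 48]
168 183 [436. 257. 155.] [44 45 50]
165 176 [461. 318. 141.] [42 42 44]
173 175 [437. 299. 124.] [150 144 133]
172 179 [433. 274. 137.] [129 129 132]
```

```bash
python3 - <<'E'
from h import *
p,d=snap('scene');P=pts('scene',d)
for v in range(160,182): print(v,[(int(P[v,u,0]),int(P[v,u,1]),int(P[v,u,2]),int(p[v,u].mean())) if d[v,u]>0 else None for u in (176,178,180,182,184)])
print(((np.array(w2p('scene',(444.8,299.8,199.6)))-[90,130])*4))
E
```

```text
160 [(462, 318, 158, 41), (425, 267, 183, 43), (420, 251, 188, 44), (423, 245, 190, 45), (429, 242, 188, 46)]
161 [(460, 316, 155, 41), (424, 266, 180, 42), (420, 252, 185, 44), (420, 242, 188, 43), (428, 242, 185, 49)]
162 [(457, 314, 153, 42), (426, 268, 175, 48), (418, 250, 183, 43), (421, 243, 184, 47), (426, 240, 183, 45)]
163 [(459, 317, 148, 42), (425, 267, 172, 67), (419, 251, 179, 47), (423, 246, 179, 40), (439, 255, 171, 40)]
164 [(461, 318, 143, 41), (429, 272, 166, 97), (428, 261, 170, 69), (434, 258, 169, 44), (441, 257, 166, 44)]
165 [(458, 316, 141, 40), (428, 271, 163, 91), (430, 264, 164, 70), (441, 267, 160, 43), (440, 256, 164, 44)]
166 [(462, 320, 135, 39), (426, 270, 161, 75), (430, 264, 161, 71), (433, 258, 162, 44), (439, 255, 161, 47)]
167 [(459, 317, 133, 45), (426, 270, 157, 70), (432, 267, 156, 81), (432, 257, 159, 48), (441, 258, 156, 46)]
168 [(955, 892, -194, 76), (433, 278, 149, 74), (432, 267, 153, 82), (432, 258, 155, 42), (437, 253, 155, 46)]
169 [(961, 899, -203, 76), (429, 273, 148, 70), (431, 266, 150, 82), (437, 264, 148, 45), (440, 257, 150, 45)
[... 658 characters left out ...]
, 329, 85, 127)]
176 [(481, 346, 84, 110), (487, 342, 83, 109), (490, 336, 84, 126), (499, 335, 81, 128), (504, 330, 81, 128)]
177 [(477, 341, 83, 112), (479, 334, 84, 115), (484, 329, 84, 126), (488, 323, 85, 119), (491, 316, 86, 114)]
178 [(471, 335, 83, 107), (474, 328, 84, 107), (479, 323, 84, 119), (482, 317, 85, 107), (492, 317, 81, 110)]
179 [(465, 329, 83, 87), (470, 324, 83, 107), (471, 315, 85, 110), (476, 310, 85, 112), (483, 308, 83, 113)]
180 [(458, 320, 85, 87), (460, 313, 86, 107), (468, 311, 84, 111), (475, 309, 82, 111), (475, 299, 85, 110)]
181 [(453, 315, 84, 88), (457, 310, 84, 86), (465, 309, 81, 101), (467, 300, 84, 106), (470, 294, 85, 107)]
[340.7020118   84.60569624]
```

The front fingertip at crop (290,385) ends at about z 133 by depth, while the reported TCP is at z 103. The real tips therefore sit higher than nominal at this opening. Going 10 mm lower is safe whichever is right, and then I'll close gently.

Call:
send_rows:
  motion:
    - [0.001,0,0.009,0,0,0,0.0]
    - [0.001,0,0.018,0,0,0,0.0]
    - [0.001,0,0.018,0,0,0,0.0]
    - [0.001,0,0.018,0,0,0,0.0]

```text
t: 2.83
tcp_pos: [445.9, 295.6, 90.4]
orientation: [-0.0, 0.165, 0.986, -0.0]
wrist_force: [0.1, -1.0, 0.3]
width: 42.6
```

```bash
python3 - <<'E'
from h import *
rows((446.5,297,93))
p,d=snap('scene');P=pts('scene',d)
rows((446.5,297,93))
for v in range(166,182): print(v,[(int(P[v,u,0]),int(P[v,u,1]),int(P[v,u,2]),int(p[v,u].mean())) if d[v,u]>0 else None for u in (176,178,180,182,184)])
cv2.imwrite('pics/d_scene.png',cv2.resize(p[130:190,150:210,::-1],None,fx=9,fy=9,interpolation=cv2.INTER_CUBIC))
E
```

```text
t 2.83 tcp [445.9 295.6  90.4] F [ 0.12 -1.05  0.29] w 42.6
units [-0.0001  0.0024 -0.0043] dist 3.0 tooly [ 0.326  0.945 -0.001] z [-0.001 -0.001 -1.   ]
t 2.88 tcp [446.2 295.8  90.7] F [-0.1  -0.34 -0.08] w 42.5
units [ 0.0002  0.002  -0.0039] dist 3.0 tooly [ 0.326  0.945 -0.   ] z [-0. -0. -1.]
166 [(457, 315, 138, 41), (425, 268, 162, 46), (415, 247, 171, 45), (420, 244, 170, 44), (430, 245, 166, 43)]
167 [(455, 312, 136, 42), (427, 270, 157, 68), (421, 255, 163, 48), (423, 247, 165, 37), (446, 264, 152, 37)]
168 [(453, 311, 133, 39), (427, 271, 153, 122), (428, 262, 156, 50), (436, 262, 153, 44), (447, 264, 149, 60)]
169 [(455, 313, 128, 42), (429, 273, 149, 121), (428, 263, 152, 53), (441, 267, 146, 46), (445, 263, 146, 56)]
170 [(457, 316, 123, 44), (428, 272, 146, 121), (429, 265, 147, 55), (435, 261, 146, 44), (441, 258, 145, 64)]
171 [(454, 313, 122, 49), (425, 270, 143, 120), (428, 263, 144, 60), (434, 261, 143, 46), (441, 259, 141, 87)]
172 [(453, 312, 118, 86), (427, 273, 138, 122), (430, 266, 139, 63), (439, 266, 136, 44), (440, 258, 138, 85)]
173 [(441, 298, 123, 137
[... 270 characters left out ...]
435, 263, 128, 55), (441, 260, 127, 80)]
176 [(482, 347, 83, 119), (426, 272, 125, 104), (428, 265, 126, 94), (435, 263, 124, 94), (444, 264, 121, 129)]
177 [(478, 343, 82, 111), (480, 335, 84, 106), (429, 266, 122, 133), (440, 269, 117, 130), (493, 318, 84, 122)]
178 [(473, 337, 82, 108), (473, 326, 85, 105), (478, 323, 84, 112), (484, 319, 83, 107), (488, 313, 84, 120)]
179 [(462, 325, 85, 82), (472, 326, 82, 108), (472, 316, 85, 110), (479, 313, 83, 113), (481, 306, 84, 112)]
180 [(460, 323, 83, 87), (461, 314, 85, 105), (469, 312, 83, 111), (477, 311, 81, 111), (476, 300, 84, 110)]
181 [(452, 314, 84, 87), (456, 309, 85, 85), (462, 305, 84, 101), (469, 303, 82, 105), (472, 296, 83, 106)]
```

View pics/d_scene.png

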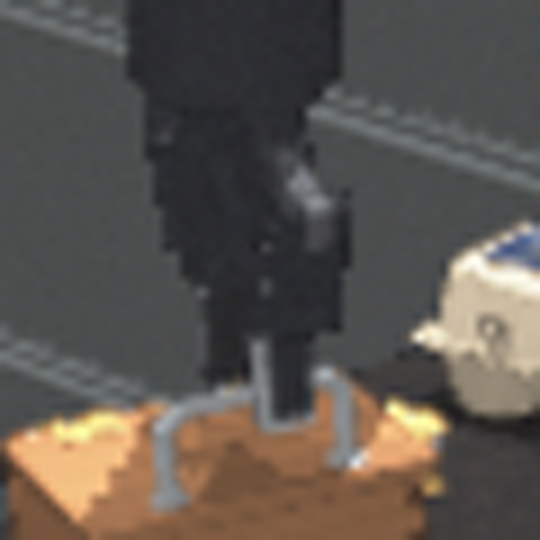

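The front finger is now in front of the bar, with its tip at about z 119 (crop (285,420)), and the reported TCP is at 91. The tips really are about 25 mm short of the reported TCP, so I'll go a little lower, watch the force, then close.

Call:
send_rows:
  motion:
    - [0,0.002,0.006,0,0,0,-0.3]
    - [0,0.002,0.012,0,0,0,-0.3]
    - [0,0.002,0.012,0,0,0,-0.3]
    - [0,0.002,0.012,0,0,0,-0.3]

```text
t: 3.22
tcp_pos: [446.5, 296.9, 83.3]
orientation: [-0.0, 0.165, 0.986, -0.0]
wrist_force: [-0.1, -0.2, -0.2]
width: 29.7
```

```bash
python3 - <<'E'
from h import *
p,d=snap('scene');P=pts('scene',d)
rows((446.5,297,83))
for v in range(172,184): print(v,[(int(P[v,u,0]),int(P[v,u,1]),int(P[v,u,2]),int(p[v,u].mean())) if d[v,u]>0 else None for u in (174,176,178,180,182,184)])
cv2.imwrite('pics/e_scene.png',cv2.resize(p[130:190,150:210,::-1],None,fx=9,fy=9,interpolation=cv2.INTER_CUBIC))
E
```

```text
t 3.27 tcp [446.7 297.   83.5] F [ 0.34 -0.58 -0.21] w 29.9
units [ 0.0002 -0.0001  0.0009] dist 1.0 tooly [ 0.326  0.945 -0.   ] z [-0. -0. -1.]
172 [(445, 313, 121, 56), (454, 313, 118, 69), (431, 276, 136, 132), (434, 271, 137, 44), (438, 265, 137, 46), (470, 291, 119, 131)]
173 [(435, 302, 124, 94), (442, 300, 122, 133), (434, 280, 130, 132), (432, 268, 135, 45), (441, 269, 131, 46), (465, 286, 118, 113)]
174 [(433, 300, 121, 139), (438, 296, 121, 134), (433, 280, 127, 132), (434, 271, 129, 45), (440, 268, 128, 43), (509, 335, 85, 119)]
175 [(434, 301, 117, 131), (452, 312, 108, 106), (431, 278, 125, 130), (436, 274, 125, 46), (443, 272, 123, 46), (505, 332, 84, 120)]
176 [(475, 349, 85, 119), (483, 348, 83, 109), (428, 275, 123, 130), (432, 270, 123, 49), (439, 268, 121, 44), (500, 326, 83, 122)]
177 [(472, 346, 83, 109), (478, 343, 82, 110), (432, 279, 117, 131), (432, 270, 120, 58), (440, 269, 117, 71), (496, 322, 82, 118)]
178 [(466, 339, 83, 112), (474, 338, 81, 107), (432, 280, 113, 131), (437, 276, 112, 99), (447, 277, 109, 130), (490, 315, 82, 122)]
179 [(463, 336, 82, 87), (467, 330, 82, 83), (468, 321, 84, 114), (436, 274, 110, 123), (477, 311, 85, 115), (481, 306, 84, 112)]
180 [(454, 327, 84, 86), (458, 320, 84, 87), (465, 319, 82, 89), (469, 312, 83, 112), (474, 309, 82, 110), (478, 302, 83, 109)]
181 [(448, 319, 85, 90), (454, 316, 83, 87), (459, 312, 83, 103), (460, 303, 85, 104), (469, 303, 82, 106), (472, 296, 83, 104)]
182 [(442, 312, 85, 84), (449, 311, 83, 85), (452, 304, 84, 82), (460, 303, 81, 84), (459, 292, 85, 102), (467, 291, 82, 106)]
183 [(438, 309, 84, 82), (443, 304, 83, 85), (449, 301, 82, 86), (452, 295, 83, 87), (458, 291, 82, 82), (463, 287, 81, 86)]
```

View pics/e_scene.png

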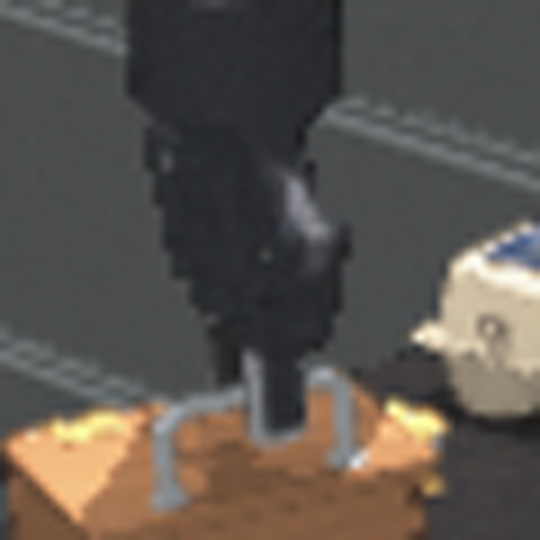

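The tip is at z 109, astride the bar at z 121, and there is no force. Closing gently.

Call:
send_rows:
  motion:
    - [0,0,0.003,0,0,0,-0.6]
    - [0,0,0.006,0,0,0,-0.6]
    - [0,0,0.006,0,0,0,-0.8]
    - [0,0,0.006,0,0,0,-0.9]
    - [0,0,0.006,0,0,0,-1]
  force: 20

```text
t: 3.68
tcp_pos: [447.5, 299.5, 80.3]
orientation: [0.001, 0.165, 0.986, 0.002]
wrist_force: [1.9, 4.8, -3.2]
width: 7.0
```

```bash
python3 - <<'E'
from h import *
rows((446.5,297,80))
p,d=snap('scene')
rows((446.5,297,80))
cv2.imwrite('pics/f_scene.png',cv2.resize(p[130:190,150:210,::-1],None,fx=9,fy=9,interpolation=cv2.INTER_CUBIC))
E
```

```text
t 3.68 tcp [447.5 299.5  80.3] F [ 1.93  4.84 -3.15] w 7.0
units [ 0.0003 -0.0046  0.0004] dist 3.0 tooly [0.325 0.946 0.004] z [ 0.003  0.004 -1.   ]
t 3.73 tcp [447.5 299.6  80.3] F [ 3.11  5.09 -4.75] w 7.2
units [ 0.0002 -0.0046  0.0004] dist 3.0 tooly [0.325 0.946 0.004] z [ 0.003  0.004 -1.   ]
```

View pics/f_scene.png

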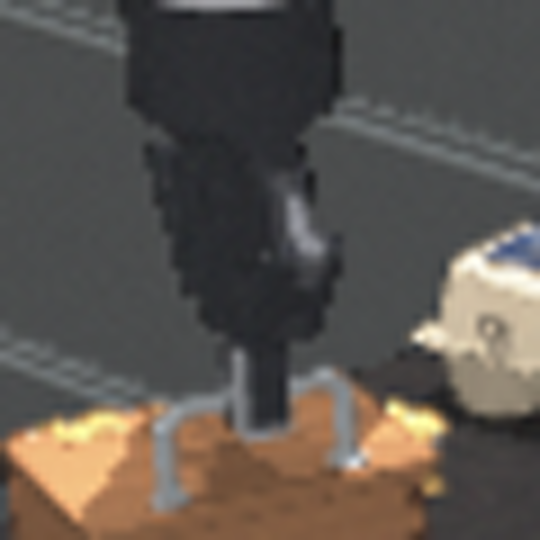

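```bash
cat >> h.py <<'E'
def arc(f0,fs,extra=(0,0)):
    a0=np.arctan2(40,-87);r=np.hypot(40,87)
    for f in fs:
        s=r*(np.cos(a0-f)-np.cos(a0-f0))+extra[0];h=r*(np.sin(a0-f)-np.sin(a0-f0))+extra[1]
        print(round(f,3),[0,round(s/600,4),round(-h/600,4)])
E
python3 - <<'E'
from h import *
arc(0,[.08,.16,.24,.32,.4],(2.6,0))
arc(.4,[.48,.56,.64,.72,.8])
arc(.8,[.88,.96,1.04,1.12,1.2])
E
```

```text
0.08 [0, np.float64(0.0101), np.float64(-0.0114)]
0.16 [0, np.float64(0.0168), np.float64(-0.0222)]
0.24 [0, np.float64(0.0243), np.float64(-0.0326)]
0.32 [0, np.float64(0.0327), np.float64(-0.0422)]
0.4 [0, np.float64(0.0417), np.float64(-0.0512)]
0.48 [0, np.float64(0.0098), np.float64(-0.0082)]
0.56 [0, np.float64(0.0202), np.float64(-0.0156)]
0.64 [0, np.float64(0.0311), np.float64(-0.0222)]
0.72 [0, np.float64(0.0425), np.float64(-0.0279)]
0.8 [0, np.float64(0.0544), np.float64(-0.0326)]
0.88 [0, np.float64(0.0122), np.float64(-0.0038)]
0.96 [0, np.float64(0.0247), np.float64(-0.0066)]
1.04 [0, np.float64(0.0373), np.float64(-0.0083)]
1.12 [0, np.float64(0.05), np.float64(-0.0091)]
1.2 [0, np.float64(0.0628), np.float64(-0.0088)]
```

Call:
send_rows:
  motion:
    - [0,0.01,-0.0114,0,0,0,-1]
    - [0,0.0168,-0.0222,0,0,0,-1]
    - [0,0.0243,-0.0326,0,0,0,-1]
    - [0,0.0327,-0.0422,0,0,0,-1]
    - [0,0.0417,-0.0512,0,0,0,-1]
  force: 30

```text
t: 4.15
tcp_pos: [454.4, 319.5, 111.2]
orientation: [-0.001, 0.165, 0.986, -0.001]
wrist_force: [-0.9, -3.0, -2.0]
width: 6.8
```

```bash
cat >> h.py <<'E'
def lid(B0=(447.5,299.6,80.3)):
    u=np.array([.325,.946]);s=manip.state();t=s['tcp_pos'];F=s['wrist_force']
    ss=(t[:2]-np.array(B0[:2]))@u-87;h=t[2]-B0[2]+40
    a=np.arctan2(h,ss);f=np.arctan2(40,-87)-a
    rad=np.array([np.cos(a),np.sin(a)]);tan=np.array([np.sin(a),-np.cos(a)])
    Fp=np.array([F[:2]@u,F[2]])
    print('t',round(s['t'],2),'phi',round(f,3),'r',round(np.hypot(ss,h),1),'Ftan',round(Fp@tan,2),'Frad',round(Fp@rad,2),'Fx',round(F[:2]@[.946,-.325],2),'w',round(s['width'],1),'tcp',t.round(1))
E
python3 - <<'E'
from h import *
lid()
E
```

```text
t 4.15 phi 0.391 r 96.8 Ftan -3.66 Frad 0.69 Fx 0.18 w 6.8 tcp [454.4 319.5 111.2]
```

Call:
send_rows:
  motion:
    - [0,0.0098,-0.0082,0,0,0,-1]
    - [0,0.0202,-0.0156,0,0,0,-1]
    - [0,0.0311,-0.0222,0,0,0,-1]
    - [0,0.0425,-0.0279,0,0,0,-1]
    - [0,0.0544,-0.0326,0,0,0,-1]

```text
t: 4.57
tcp_pos: [465.2, 350.0, 132.1]
orientation: [-0.001, 0.166, 0.986, -0.002]
wrist_force: [-3.8, -6.5, 7.0]
width: 6.4
```

Call:
send_rows:
  motion:
    - [0,0.0122,-0.0038,0,0,0,-1]
    - [0,0.0247,-0.0066,0,0,0,-1]
    - [0,0.0373,-0.0083,0,0,0,-1]
    - [0,0.05,-0.0091,0,0,0,-1]
    - [0,0.0628,-0.0088,0,0,0,-1]

```text
t: 4.98
tcp_pos: [478.5, 388.0, 137.0]
orientation: [0.0, 0.165, 0.986, 0.001]
wrist_force: [-0.1, -3.6, -0.5]
width: 6.5
```

```bash
python3 - <<'E'
from h import *
lid()
p,d=snap('scene')
cv2.imwrite('pics/g_scene.png',cv2.resize(p[120:190,150:220,::-1],None,fx=8,fy=8,interpolation=cv2.INTER_CUBIC))
lid()
for a in np.arange(1.2,1.5,.1): arc(a,[a+.02,a+.04,a+.06,a+.08,a+.1])
E
```

```text
t 4.98 phi 1.209 r 96.9 Ftan -3.39 Frad -0.77 Fx 1.13 w 6.5 tcp [478.5 388.  137. ]
t 5.03 phi 1.23 r 96.6 Ftan -1.59 Frad 5.63 Fx 1.75 w 6.4 tcp [479.1 389.9 136.5]
1.22 [0, np.float64(0.0032), np.float64(0.0002)]
1.24 [0, np.float64(0.0064), np.float64(0.0005)]
1.26 [0, np.float64(0.0095), np.float64(0.0009)]
1.28 [0, np.float64(0.0127), np.float64(0.0013)]
1.3 [0, np.float64(0.0159), np.float64(0.0018)]
1.32 [0, np.float64(0.0031), np.float64(0.0005)]
1.34 [0, np.float64(0.0063), np.float64(0.0011)]
1.36 [0, np.float64(0.0094), np.float64(0.0018)]
1.38 [0, np.float64(0.0125), np.float64(0.0025)]
1.4 [0, np.float64(0.0156), np.float64(0.0033)]
1.42 [0, np.float64(0.0031), np.float64(0.0009)]
1.44 [0, np.float64(0.0061), np.float64(0.0018)]
1.46 [0, np.float64(0.0092), np.float64(0.0027)]
1.48 [0, np.float64(0.0122), np.float64(0.0038)]
1.5 [0, np.float64(0.0152), np.float64(0.0049)]
1.52 [0, np.float64(0.003), np.float64(0.0012)]
1.54 [0, np.float64(0.0059), np.float64(0.0024)]
1.56 [0, np.float64(0.0089), np.float64(0.0036)]
1.58 [0, np.float64(0.0118), np.float64(0.005)]
1.6 [0, np.float64(0.0146), np.float64(0.0064)]
```

View pics/g_scene.png

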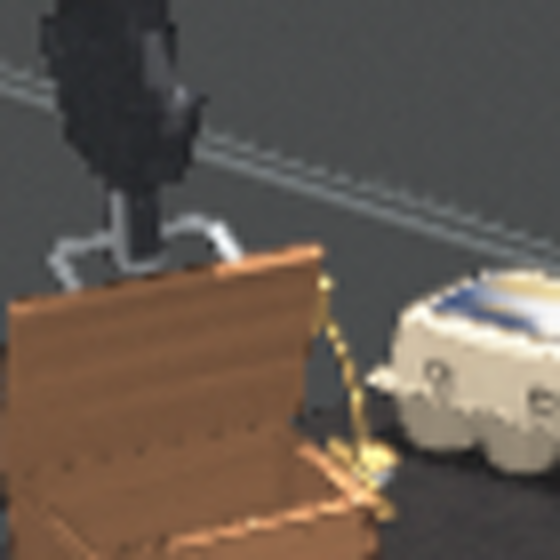

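The lid follows the gripper, with the bar held at crop (140,240) and the brass stay visible at (345,370). From here I take small steps and go by feel.

Call:
send_rows:
  motion:
    - [0,0.0032,0.0002,0,0,0,-1]
    - [0,0.0064,0.0005,0,0,0,-1]
    - [0,0.0095,0.0009,0,0,0,-1]
    - [0,0.0095,0.0009,0,0,0,-1]

```text
t: 5.37
tcp_pos: [480.4, 393.6, 136.1]
orientation: [0.001, 0.165, 0.986, 0.001]
wrist_force: [0.4, -1.6, 5.7]
width: 6.5
```

```bash
python3 -c "
from h import *
lid()
a=1.26
for i in range(14): arc(a,[a+.02,a+.04]);a+=.04"
```

```text
t 5.37 phi 1.271 r 96.6 Ftan -2.07 Frad 5.51 Fx 0.93 w 6.5 tcp [480.4 393.6 136.1]
1.28 [0, np.float64(0.0032), np.float64(0.0004)]
1.3 [0, np.float64(0.0063), np.float64(0.0009)]
1.32 [0, np.float64(0.0031), np.float64(0.0005)]
1.34 [0, np.float64(0.0063), np.float64(0.0011)]
1.36 [0, np.float64(0.0031), np.float64(0.0007)]
1.38 [0, np.float64(0.0062), np.float64(0.0014)]
1.4 [0, np.float64(0.0031), np.float64(0.0008)]
1.42 [0, np.float64(0.0062), np.float64(0.0016)]
1.44 [0, np.float64(0.0031), np.float64(0.0009)]
1.46 [0, np.float64(0.0061), np.float64(0.0019)]
1.48 [0, np.float64(0.003), np.float64(0.001)]
1.5 [0, np.float64(0.006), np.float64(0.0021)]
1.52 [0, np.float64(0.003), np.float64(0.0012)]
1.54 [0, np.float64(0.0059), np.float64(0.0024)]
1.56 [0, np.float64(0.0029), np.float64(0.0013)]
1.58 [0, np.float64(0.0058), np.float64(0.0026)]
1.6 [0, np.float64(0.0029), np.float64(0.0014)]
1.62 [0, np.float64(0.0057), np.float64(0.0028)]
1.64 [0, np.float64(0.0028), np.float64(0.0015)]
1.66 [0, np.float64(0.0056), np.float64(0.0031)]
1.68 [0, np.float64(0.0028), np.float64(0.0016)]
1.7 [0, np.float64(0.0055), np.float64(0.0033)]
1.72 [0, np.float64(0.0027), np.float64(0.0017)]
1.74 [0, np.float64(0.0053), np.float64(0.0035)]
1.76 [0, np.float64(0.0026), np.float64(0.0018)]
1.78 [0, np.float64(0.0052), np.float64(0.0037)]
1.8 [0, np.float64(0.0025), np.float64(0.0019)]
1.82 [0, np.float64(0.005), np.float64(0.0039)]
```

Call:
send_rows:
  motion:
    - [0,0.0032,-0.0013,0,0,0,-1]
    - [0,0.0063,-0.0008,0,0,0,-1]
    - [0,0.0063,-0.0008,0,0,0,-1]

```text
t: 5.62
tcp_pos: [481.5, 396.7, 135.8]
orientation: [0.0, 0.165, 0.986, 0.0]
wrist_force: [-0.6, -2.5, 4.3]
width: 6.7
```

```bash
python3 -c "
from h import *
lid()"
```

```text
t 5.62 phi 1.305 r 96.8 Ftan -3.22 Frad 3.79 Fx 0.24 w 6.7 tcp [481.5 396.7 135.8]
```

Call:
send_rows:
  motion:
    - [0,0.0031,0.0005,0,0,0,-1]
    - [0,0.0063,0.0011,0,0,0,-1]
    - [0,0.0063,0.0011,0,0,0,-1]

```text
t: 5.87
tcp_pos: [482.7, 400.2, 134.9]
orientation: [0.0, 0.165, 0.986, 0.0]
wrist_force: [0.2, -2.2, 3.5]
width: 6.8
```

```bash
python3 -c "
from h import *
lid()"
```

```text
t 5.87 phi 1.344 r 96.6 Ftan -2.74 Frad 2.98 Fx 0.87 w 6.8 tcp [482.7 400.2 134.9]
```

Call:
send_rows:
  motion:
    - [0,0.0031,0.0007,0,0,0,-1]
    - [0,0.0062,0.0014,0,0,0,-1]
    - [0,0.0062,0.0014,0,0,0,-1]

```text
t: 6.12
tcp_pos: [483.8, 403.5, 134.1]
orientation: [0.0, 0.165, 0.986, 0.0]
wrist_force: [0.3, -2.0, 2.9]
width: 6.8
```

```bash
python3 -c "
from h import *
lid()"
```

```text
t 6.12 phi 1.381 r 96.5 Ftan -2.39 Frad 2.37 Fx 0.94 w 6.8 tcp [483.8 403.5 134.1]
```

Call:
send_rows:
  motion:
    - [0,0.0031,0.0008,0,0,0,-1]
    - [0,0.0062,0.0016,0,0,0,-1]
    - [0,0.0062,0.0016,0,0,0,-1]

```text
t: 6.37
tcp_pos: [485.0, 406.9, 132.8]
orientation: [0.0, 0.165, 0.986, 0.0]
wrist_force: [2.5, -3.5, 1.4]
width: 6.7
```

```bash
python3 -c "
from h import *
lid()"
```

```text
t 6.37 phi 1.421 r 96.3 Ftan -2.85 Frad 0.69 Fx 3.49 w 6.7 tcp [485.  406.9 132.8]
```

Call:
send_rows:
  motion:
    - [0,0.0031,0.0009,0,0,0,-1]
    - [0,0.0061,0.0019,0,0,0,-1]
    - [0,0.0061,0.0019,0,0,0,-1]

```text
t: 6.62
tcp_pos: [486.0, 410.1, 131.7]
orientation: [0.0, 0.165, 0.986, -0.0]
wrist_force: [1.6, -3.1, 1.4]
width: 6.6
```

```bash
python3 -c "
from h import *
lid()"
```

```text
t 6.62 phi 1.458 r 96.2 Ftan -2.71 Frad 0.59 Fx 2.53 w 6.6 tcp [486.  410.1 131.7]
```

Call:
send_rows:
  motion:
    - [0,0.003,0.001,0,0,0,-1]
    - [0,0.006,0.0021,0,0,0,-1]
    - [0,0.006,0.0021,0,0,0,-1]

```text
t: 6.87
tcp_pos: [487.3, 413.8, 130.6]
orientation: [0.0, 0.165, 0.986, 0.0]
wrist_force: [3.4, -3.8, 0.5]
width: 6.3
```

```bash
python3 -c "
from h import *
lid()"
```

```text
t 6.87 phi 1.5 r 96.5 Ftan -2.46 Frad -0.44 Fx 4.41 w 6.3 tcp [487.3 413.8 130.6]
```

Call:
send_rows:
  motion:
    - [-0.0015,0.003,0.0012,0,0,0,-1]
    - [-0.0015,0.0059,0.0024,0,0,0,-1]
    - [-0.0015,0.0059,0.0024,0,0,0,-1]

```text
t: 7.12
tcp_pos: [488.6, 417.6, 129.2]
orientation: [-0.0, 0.165, 0.986, 0.0]
wrist_force: [1.1, -2.6, 1.3]
width: 6.7
```

```bash
python3 -c "
from h import *
lid()"
```

```text
t 7.12 phi 1.544 r 96.7 Ftan -2.43 Frad 0.39 Fx 1.86 w 6.7 tcp [488.6 417.6 129.2]
```

Call:
send_rows:
  motion:
    - [0,0.0029,0.0013,0,0,0,-1]
    - [0,0.0058,0.0026,0,0,0,-1]
    - [0,0.0058,0.0026,0,0,0,-1]

```text
t: 7.37
tcp_pos: [489.9, 421.0, 127.7]
orientation: [-0.0, 0.165, 0.986, 0.001]
wrist_force: [1.5, -1.1, 1.7]
width: 7.0
```

```bash
python3 -c "
from h import *
lid()"
```

```text
t 7.37 phi 1.584 r 96.8 Ftan -1.23 Frad 1.3 Fx 1.82 w 7.0 tcp [489.9 421.  127.7]
```

Call:
send_rows:
  motion:
    - [0,0.0029,0.0014,0,0,0,-1]
    - [0,0.0029,0.0014,0,0,0,-1]

```text
t: 7.53
tcp_pos: [490.4, 422.5, 126.9]
orientation: [-0.0, 0.165, 0.986, 0.0]
wrist_force: [0.3, -0.8, 2.2]
width: 6.8
```

```bash
python3 -c "
from h import *
lid()"
```

```text
t 7.53 phi 1.603 r 96.8 Ftan -1.54 Frad 1.69 Fx 0.49 w 6.8 tcp [490.4 422.5 126.9]
```

Call:
send_rows:
  motion:
    - [0,0.0029,0.0014,0,0,0,-1]
    - [0,0.0057,0.0029,0,0,0,-1]
    - [0,0.0057,0.0029,0,0,0,-1]

```text
t: 7.78
tcp_pos: [491.5, 425.6, 124.9]
orientation: [-0.0, 0.165, 0.986, 0.0]
wrist_force: [-0.1, -1.2, 2.0]
width: 6.6
```

```bash
python3 -c "
from h import *
lid()"
```

```text
t 7.78 phi 1.642 r 96.5 Ftan -1.94 Frad 1.16 Fx 0.26 w 6.6 tcp [491.5 425.6 124.9]
```

Call:
send_rows:
  motion:
    - [0,0.0028,0.0016,0,0,0,-1]
    - [0,0.0056,0.0031,0,0,0,-1]
    - [0,0.0056,0.0031,0,0,0,-1]

```text
t: 8.03
tcp_pos: [492.5, 428.6, 123.0]
orientation: [-0.0, 0.165, 0.986, 0.0]
wrist_force: [-1.1, -2.1, 2.4]
width: 6.5
```

```bash
python3 -c "
from h import *
lid()"
```

```text
t 8.03 phi 1.68 r 96.5 Ftan -3.26 Frad 0.83 Fx -0.39 w 6.5 tcp [492.5 428.6 123. ]
```

Call:
send_rows:
  motion:
    - [0,0.0028,0.0016,0,0,0,-1]
    - [0,0.0041,0.0025,0,0,0,-1]
    - [0,0.0041,0.0025,0,0,0,-1]

```text
t: 8.28
tcp_pos: [493.2, 430.5, 121.6]
orientation: [-0.0, 0.165, 0.986, -0.0]
wrist_force: [-2.1, -2.5, 3.4]
width: 6.4
```

```bash
python3 -c "
from h import *
lid()
for a in (1.71,1.74,1.77,1.8,1.83,1.86,1.89,1.92,1.95): arc(a,[a+.03])"
```

```text
t 8.28 phi 1.706 r 96.3 Ftan -4.39 Frad 1.23 Fx -1.21 w 6.4 tcp [493.2 430.5 121.6]
1.74 [0, np.float64(0.004), np.float64(0.0026)]
1.77 [0, np.float64(0.0039), np.float64(0.0028)]
1.8 [0, np.float64(0.0038), np.float64(0.0029)]
1.83 [0, np.float64(0.0037), np.float64(0.003)]
1.86 [0, np.float64(0.0036), np.float64(0.0031)]
1.89 [0, np.float64(0.0036), np.float64(0.0032)]
1.92 [0, np.float64(0.0035), np.float64(0.0033)]
1.95 [0, np.float64(0.0034), np.float64(0.0034)]
1.98 [0, np.float64(0.0032), np.float64(0.0035)]
```

The resistance has risen to 4.4 N, so the catch is being met. I'll continue in 0.02–0.03 rad steps.

Call:
send_rows:
  motion:
    - [0,0.002,0.0013,0,0,0,-1]
    - [0,0.004,0.0026,0,0,0,-1]
    - [0,0.004,0.0026,0,0,0,-1]

```text
t: 8.53
tcp_pos: [493.8, 432.2, 120.3]
orientation: [-0.001, 0.165, 0.986, -0.001]
wrist_force: [-4.1, -3.5, 3.9]
width: 6.7
```

```bash
python3 -c "
from h import *
lid()"
```

```text
t 8.53 phi 1.729 r 96.2 Ftan -6.1 Frad 0.67 Fx -2.77 w 6.7 tcp [493.8 432.2 120.3]
```

Call:
send_rows:
  motion:
    - [0.001,0.002,0.0014,0,0,0,-1]
    - [0.001,0.0032,0.0022,0,0,0,-1]
    - [0.001,0.0032,0.0022,0,0,0,-1]

```text
t: 8.78
tcp_pos: [494.3, 433.4, 119.3]
orientation: [-0.0, 0.165, 0.986, -0.001]
wrist_force: [-3.4, -4.9, 6.5]
width: 6.7
```

```bash
python3 -c "
from h import *
lid()"
```

```text
t 8.78 phi 1.747 r 96.1 Ftan -8.46 Frad 2.03 Fx -1.64 w 6.7 tcp [494.3 433.4 119.3]
```

Call:
send_rows:
  motion:
    - [0,0.001,0.0007,0,0,0,-1]
    - [0,0.002,0.0014,0,0,0,-1]
    - [0,0.002,0.0014,0,0,0,-1]

```text
t: 9.03
tcp_pos: [494.7, 434.7, 118.3]
orientation: [-0.0, 0.165, 0.986, -0.001]
wrist_force: [-2.8, -4.0, 6.1]
width: 6.5
```

```bash
python3 -c "
from h import *
lid()"
```

```text
t 9.03 phi 1.764 r 96.2 Ftan -7.38 Frad 2.18 Fx -1.34 w 6.5 tcp [494.7 434.7 118.3]
```

Resistance has peaked and is starting to fall. Continuing.

Call:
send_rows:
  motion:
    - [0,0.001,0.0007,0,0,0,-1]
    - [0,0.0019,0.0014,0,0,0,-1]
    - [0,0.0019,0.0014,0,0,0,-1]

```text
t: 9.28
tcp_pos: [495.2, 436.2, 117.5]
orientation: [-0.0, 0.165, 0.986, -0.0]
wrist_force: [-1.2, -3.6, 3.0]
width: 6.5
```

```bash
python3 -c "
from h import *
lid()"
```

```text
t 9.28 phi 1.782 r 96.4 Ftan -4.86 Frad 0.06 Fx 0.01 w 6.5 tcp [495.2 436.2 117.5]
```

Call:
send_rows:
  motion:
    - [0,0.001,0.0007,0,0,0,-1]
    - [0,0.0019,0.0014,0,0,0,-1]
    - [0,0.0019,0.0014,0,0,0,-1]

```text
t: 9.53
tcp_pos: [495.7, 437.8, 116.2]
orientation: [0.0, 0.165, 0.986, -0.0]
wrist_force: [-1.3, -2.5, 1.0]
width: 6.5
```

```bash
python3 -c "
from h import *
lid()"
```

```text
t 9.53 phi 1.804 r 96.4 Ftan -2.76 Frad -0.93 Fx -0.4 w 6.5 tcp [495.7 437.8 116.2]
```

Call:
send_rows:
  motion:
    - [0,0.001,0.0007,0,0,0,-1]
    - [0,0.0019,0.0015,0,0,0,-1]
    - [0,0.0019,0.0015,0,0,0,-1]

```text
t: 9.78
tcp_pos: [496.0, 438.7, 115.4]
orientation: [-0.0, 0.165, 0.986, -0.0]
wrist_force: [-2.1, -3.8, 4.0]
width: 6.7
```

```bash
python3 -c "
from h import *
lid()"
```

```text
t 9.78 phi 1.817 r 96.3 Ftan -5.82 Frad 0.44 Fx -0.77 w 6.7 tcp [496.  438.7 115.4]
```

Call:
send_rows:
  motion:
    - [0,0,0,0,0,0,-1]

```text
t: 9.87
tcp_pos: [496.1, 438.7, 115.4]
orientation: [0.0, 0.165, 0.986, -0.0]
wrist_force: [-1.5, -4.6, 3.7]
width: 6.5
```

```bash
python3 -c "
from h import *
lid()
p,d=snap('scene')
cv2.imwrite('pics/h_scene.png',cv2.resize(p[110:190,150:230,::-1],None,fx=7,fy=7,interpolation=cv2.INTER_CUBIC))
lid()"
```

```text
t 9.87 phi 1.816 r 96.3 Ftan -6.11 Frad -0.13 Fx 0.03 w 6.5 tcp [496.1 438.7 115.4]
t 9.92 phi 1.816 r 96.4 Ftan -6.16 Frad -0.51 Fx -0.62 w 6.4 tcp [496.1 438.6 115.4]
```

View pics/h_scene.png

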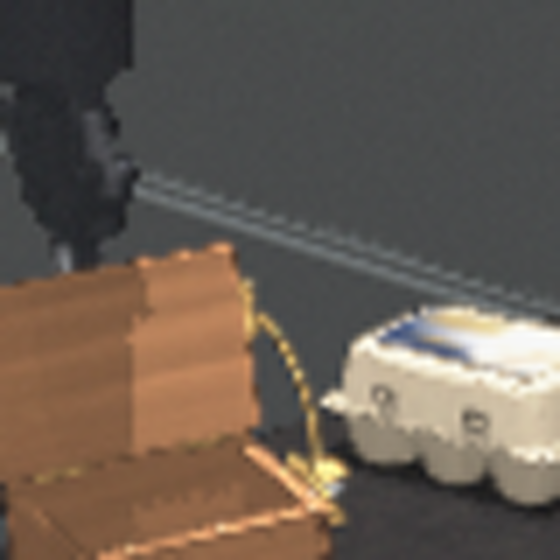

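The last small step met a stiff rise of 3 N in about 1 mm, after the resistance had fallen away. That is probably the rubber stop, so I won't push further. I'll back off slightly to test whether the catch now pulls towards the stop.

Call:
send_rows:
  motion:
    - [0,-0.0018,-0.0015,0,0,0,-1]
    - [0,-0.0036,-0.003,0,0,0,-1]
    - [0,-0.0036,-0.003,0,0,0,-1]

```text
t: 10.17
tcp_pos: [495.4, 436.8, 117.0]
orientation: [0.0, 0.165, 0.986, -0.0]
wrist_force: [-1.3, -3.0, 1.2]
width: 6.7
```

```bash
python3 -c "
from h import *
lid()"
```

```text
t 10.17 phi 1.791 r 96.4 Ftan -3.29 Frad -1.0 Fx -0.24 w 6.7 tcp [495.4 436.8 117. ]
```

```bash
python3 -c "
from h import *
s=manip.state();print(s['ft_torque'],s['wrist_force'],s['joints'])
q=s['orientation'];M=R.from_quat([q[1],q[2],q[3],q[0]]).as_matrix()
print('torque in tool',M.T@s['ft_torque'],'F tool',M.T@s['wrist_force'])"
```

```text
[-0.87518075  0.22417978  0.01296067] [-1.27819049 -2.97101111  1.19332955] [-0.93440296  0.49708695  0.20401494  1.60791661 -0.11144829  1.04785514
  0.54021342]
torque in tool [ 0.90046139 -0.0732113  -0.01323972] F tool [ 0.2400348  -3.22532274 -1.19347805]
```

The wrist moment (0.9 N·m about the bar axis) is more than 3 N at the bar explains. The gripper body may be rubbing on the lid's edge. I'll tilt the tool a little about the bar, leaning the body away from the lid, and compare.

Call:
send_rows:
  motion:
    - [0,-0.0034,-0.0001,0.032,0,0,-1]
    - [0,-0.0068,-0.0003,0.064,0,0,-1]
    - [0,-0.0068,-0.0003,0.064,0,0,-1]
    - [0,-0.0068,-0.0003,0.064,0,0,-1]

```text
t: 10.5
tcp_pos: [494.3, 434.0, 116.7]
orientation: [-0.008, 0.165, 0.985, -0.049]
wrist_force: [1.5, -0.9, -4.0]
width: 6.7
```

```bash
cat >> h.py <<'E'
def lid2(L=40.7):
    s=manip.state();q=s['orientation'];M=R.from_quat([q[1],q[2],q[3],q[0]]).as_matrix()
    t=s['tcp_pos']-M[:,2]*L-np.array([0,0,40.7]);u=np.array([.325,.946]);B0=np.array([447.5,299.6,80.3])
    F=s['wrist_force'];ss=(t[:2]-B0[:2])@u-87;h=t[2]-B0[2]+40
    a=np.arctan2(h,ss);f=np.arctan2(40,-87)-a
    rad=np.array([np.cos(a),np.sin(a)]);tan=np.array([np.sin(a),-np.cos(a)]);Fp=np.array([F[:2]@u,F[2]])
    tau=M.T@s['ft_torque'];Ft=M.T@F
    print('t',round(s['t'],2),'phi',round(f,3),'r',round(np.hypot(ss,h),1),'Ftan',round(Fp@tan,2),'Frad',round(Fp@rad,2),'Fx',round(F[:2]@[.946,-.325],2),'w',round(s['width'],1),'tilt',round(np.arcsin(-M[:2,2]@u),3),'tau',tau.round(2),'couple16',round(tau[0]+.16*Ft[1],2))
E
python3 -c "
from h import *
lid2()"
```

```text
t 10.5 phi 1.802 r 96.6 Ftan 2.16 Frad -3.35 Fx 1.72 w 6.7 tilt 0.099 tau [-0.1  -0.41  0.01] couple16 -0.09
```

The couple vanished and the lid now pulls forward at +2.2 N, so it is past the catch. I'll lean a little more and follow it to its stop.

Call:
send_rows:
  motion:
    - [0,-0.0034,-0.0003,0.032,0,0,-1]
    - [0,-0.0067,-0.001,0.064,0,0,-1]
    - [0,-0.005,0.0005,0.064,0,0,-1]
    - [0,-0.005,0.0005,0.064,0,0,-1]

```text
t: 10.83
tcp_pos: [493.1, 430.3, 116.7]
orientation: [-0.017, 0.164, 0.981, -0.098]
wrist_force: [0.4, -2.7, -4.7]
width: 6.8
```

```bash
python3 -c "
from h import *
lid2()
p,d=snap('scene')
cv2.imwrite('pics/i_scene.png',cv2.resize(p[110:190,150:230,::-1],None,fx=7,fy=7,interpolation=cv2.INTER_CUBIC))
lid2()"
```

```text
t 10.83 phi 1.808 r 96.2 Ftan 0.99 Frad -5.16 Fx 1.29 w 6.8 tilt 0.2 tau [-0.09 -0.36 -0.03] couple16 -0.32
t 10.88 phi 1.807 r 96.3 Ftan 3.41 Frad -5.8 Fx 2.29 w 6.7 tilt 0.199 tau [-0.15 -0.4  -0.03] couple16 -0.08
```

View pics/i_scene.png

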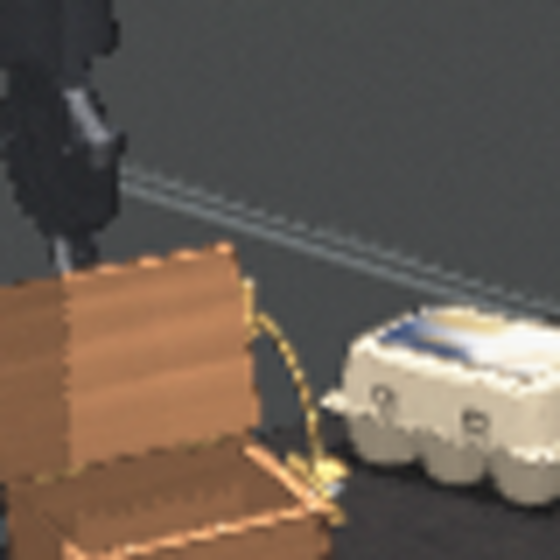

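Call:
send_rows:
  motion:
    - [0,0.0016,0.0021,0,0,0,-1]
    - [0,0.0032,0.0043,0,0,0,-1]
    - [0,0.0032,0.0043,0,0,0,-1]

```text
t: 11.13
tcp_pos: [493.5, 431.5, 115.6]
orientation: [-0.017, 0.165, 0.981, -0.099]
wrist_force: [-1.4, -3.8, 2.0]
width: 6.8
```

```bash
python3 -c "
from h import *
lid2()"
```

```text
t 11.13 phi 1.824 r 96.2 Ftan -4.42 Frad -1.05 Fx -0.12 w 6.8 tilt 0.2 tau [ 0.52 -0.11 -0.02] couple16 -0.18
```

The lid is firm at the stop at about 1.82 rad (4.4 N), and it pulled forward just before that. I'll ease off, then open only slightly so the bar stays caged.

Call:
send_rows:
  motion:
    - [0,-0.0015,-0.0007,0,0,0,-1]
    - [0,-0.003,-0.0014,0,0,0,-1]
    - [0,-0.003,-0.0014,0,0,0,-1]

```text
t: 11.38
tcp_pos: [493.2, 430.9, 116.2]
orientation: [-0.016, 0.164, 0.981, -0.098]
wrist_force: [1.3, -1.3, 0.9]
width: 6.4
```

```bash
python3 -c "
from h import *
lid2()"
```

```text
t 11.38 phi 1.815 r 96.2 Ftan -1.21 Frad 0.19 Fx 1.67 w 6.4 tilt 0.199 tau [-0.03 -0.34 -0.  ] couple16 -0.19
```

Call:
send_rows:
  motion:
    - [0,-0.001,-0.0005,0,0,0,-0.75]
    - [0,-0.001,-0.0005,0,0,0,-0.7]
    - [0,-0.001,-0.0005,0,0,0,-0.65]
    - [0,-0.001,-0.0005,0,0,0,-0.65]

```text
t: 11.72
tcp_pos: [492.3, 430.2, 116.1]
orientation: [-0.017, 0.164, 0.981, -0.099]
wrist_force: [0.0, 0.1, -0.2]
width: 14.9
```

```bash
python3 -c "
from h import *
lid2()
p,d=snap('scene')
cv2.imwrite('pics/j_scene.png',cv2.resize(p[110:190,150:230,::-1],None,fx=7,fy=7,interpolation=cv2.INTER_CUBIC))
lid2()"
```

```text
t 11.72 phi 1.808 r 95.6 Ftan 0.22 Frad -0.12 Fx -0.03 w 14.9 tilt 0.2 tau [-0.19  0.04 -0.04] couple16 -0.17
t 11.77 phi 1.808 r 95.5 Ftan 0.91 Frad -0.77 Fx 0.58 w 14.9 tilt 0.201 tau [-0.18  0.    0.04] couple16 -0.11
```

View pics/j_scene.png

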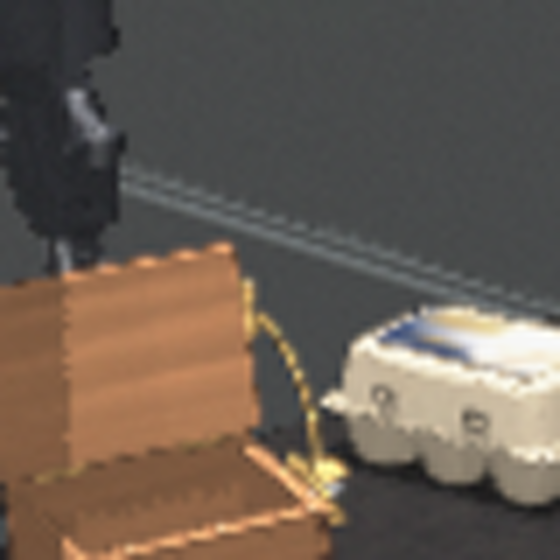

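Forces are zero with the fingers spread to 15 mm, and the lid stands in place. I'll withdraw along the fingers.

Call:
send_rows:
  motion:
    - [0,0,-0.015,0,0,0,-0.65]
    - [0,0,-0.035,0,0,0,-0.65]
    - [0,0,-0.06,0,0,0,-0.65]
    - [0,0,-0.1,0,0,0,-0.65]
    - [0,0,-0.15,0,0,0,-0.65]

```text
t: 12.18
tcp_pos: [498.0, 446.2, 205.1]
orientation: [-0.017, 0.164, 0.981, -0.1]
wrist_force: [0.5, 0.3, -0.4]
width: 15.4
```

```bash
python3 -c "
from h import *
lid2()
p,d=snap('scene')
cv2.imwrite('pics/k_scene.png',cv2.resize(p[90:190,140:240,::-1],None,fx=6,fy=6,interpolation=cv2.INTER_CUBIC))
lid2()"
```

```text
t 12.18 phi 1.575 r 180.9 Ftan 0.54 Frad -0.18 Fx 0.4 w 15.4 tilt 0.203 tau [-0.25 -0.    0.04] couple16 -0.17
t 12.23 phi 1.578 r 189.8 Ftan 0.45 Frad 5.66 Fx 0.16 w 14.8 tilt 0.19 tau [-0.32 -0.08 -0.03] couple16 -0.03
```

View pics/k_scene.png

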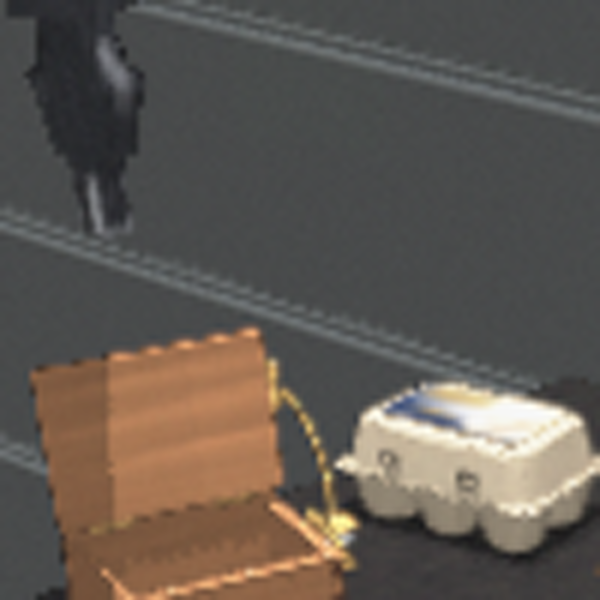

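The lid stands open on its own in the crop, with its top edge at (150,350) and the gripper clear above it. Next is the garlic, at about (473,-175) from the first measurement. I'll turn the jaws along the box's y, which also clears the onion.

```bash
python3 -c "
from h import *
rows((473,-175,240),(.946,-.324,0))
from h import *
z=np.load('pics/top0.npz');P=pts('top',z['d'])
for n,(v,u) in dict(onion=(231,330),lemon=(216,353),garl=(218,299),turq=(207,270)).items(): print(n,P[v,u].round())
"
```

```text
t 12.23 tcp [501.1 450.2 212.9] F [1.06 2.6  4.93] w 14.8
units [-0.2944 -0.9909  0.1462] dist 626.0 tooly [ 0.32   0.928 -0.189] z [-0.057 -0.18  -0.982]
rot [-0.093   0.0973  0.9958]
onion [ 424. -275.  102.]
lemon [ 477. -358.  104.]
garl [ 473. -170.   84.]
turq [521. -68.  43.]
```

Call:
send_rows:
  motion:
    - [-0.294,-0.99,0.146,-0.093,0.097,0.996,0.6]
    - [-0.294,-0.99,0.146,-0.093,0.097,0.996,0.6]
    - [-0.294,-0.99,0.146,-0.093,0.097,0.996,0.6]
    - [-0.294,-0.99,0.146,-0.093,0.097,0.996,0.6]
    - [-0.294,-0.99,0.146,-0.093,0.097,0.996,0.6]

```text
t: 12.65
tcp_pos: [489.5, 237.2, 216.8]
orientation: [-0.01, 0.462, 0.885, -0.065]
wrist_force: [0.0, -0.3, 0.9]
width: 68.1
```

```bash
python3 -c "
from h import *
rows((473,-175,240),(.946,-.324,0));print(manip.state()['joints'])"
```

```text
t 12.65 tcp [489.5 237.2 216.8] F [ 0.02 -0.31  0.92] w 68.1
units [-0.5477 -0.4157  0.0365] dist 413.0 tooly [ 0.815  0.566 -0.124] z [-0.077 -0.106 -0.991]
rot [-0.0601  0.0624  0.597 ]
[-0.9014621   0.29868588  0.42368885  1.69255207 -0.0660662   1.2942842
  0.14366242]
```

Call:
send_rows:
  motion:
    - [-0.548,-0.416,0.036,-0.06,0.062,0.597,0.6]
    - [-0.548,-0.416,0.036,-0.06,0.062,0.597,0.6]
    - [-0.548,-0.416,0.036,-0.06,0.062,0.597,0.6]
    - [-0.548,-0.416,0.036,-0.06,0.062,0.597,0.6]
    - [-0.548,-0.416,0.036,-0.06,0.062,0.597,0.6]

```text
t: 13.07
tcp_pos: [482.5, 29.0, 229.2]
orientation: [-0.003, 0.711, 0.703, -0.023]
wrist_force: [1.3, -1.0, 1.2]
width: 68.6
```

```bash
python3 -c "
from h import *
rows((473,-175,200),(.946,-.324,0));print(manip.state()['joints'])"
```

```text
t 13.07 tcp [482.5  29.  229.2] F [ 1.31 -0.96  1.15] w 68.6
units [-0.3386 -0.0101  0.0587] dist 206.0 tooly [ 0.999 -0.011 -0.036] z [-0.036 -0.028 -0.999]
rot [-0.0199  0.0215  0.2032]
[-0.74286129  0.1196945   0.63405377  1.87368002 -0.05043945  1.21104015
 -0.10294248]
```

Call:
send_rows:
  motion:
    - [-0.339,-0.01,0.059,-0.02,0.0215,0.203,0.6]
    - [-0.339,-0.01,0.059,-0.02,0.0215,0.203,0.6]
    - [-0.339,-0.01,0.059,-0.02,0.0215,0.203,0.6]
    - [-0.339,-0.01,0.059,-0.02,0.0215,0.203,0.6]
    - [-0.339,-0.01,0.059,-0.02,0.0215,0.203,0.6]

```text
t: 13.48
tcp_pos: [474.0, -175.7, 200.1]
orientation: [0.001, 0.812, 0.584, -0.0]
wrist_force: [1.3, 1.0, 0.1]
width: 68.2
```

Call:
send_rows:
  motion:
    - [0,0,0,0,0,0,0.7]
    - [0,0,0,0,0,0,0.7]
    - [0,0,0,0,0,0,0.7]

```text
t: 13.73
tcp_pos: [474.5, -173.1, 199.4]
orientation: [-0.0, 0.812, 0.584, -0.001]
wrist_force: [-0.1, 0.8, -0.2]
width: 72.8
```

```bash
python3 -c "
from h import *
p,d=snap('scene')
rows((473,-175,110),(.946,-.324,0));print(manip.state()['joints'])
cv2.imwrite('pics/l_scene.png',cv2.resize(p[130:270,220:390,::-1],None,fx=4.5,fy=4.2,interpolation=cv2.INTER_CUBIC))
for r in manip.look_for('garlic','scene'): print(r['confidence'],c2w('scene',r['location']).round())
p,d=snap('top')
for r in manip.look_for('garlic','top'): print(r['confidence'],c2w('top',r['location']).round())
"
```

```text
t 13.78 tcp [ 474.7 -172.2  199.3] F [ 0.21 -0.12  0.25] w 72.3
units [-0.0051 -0.0009  0.1488] dist 89.0 tooly [ 0.949 -0.316 -0.002] z [-0.002 -0.001 -1.   ]
rot [-0.001   0.0011  0.0052]
[-0.44880014  0.19391406  0.81284763  1.89892741 -0.15457602  1.11481338
  0.10159491]
0.69 [ 458. -188.   75.]
0.44 [510. -79.  35.]
```

View pics/l_scene.png

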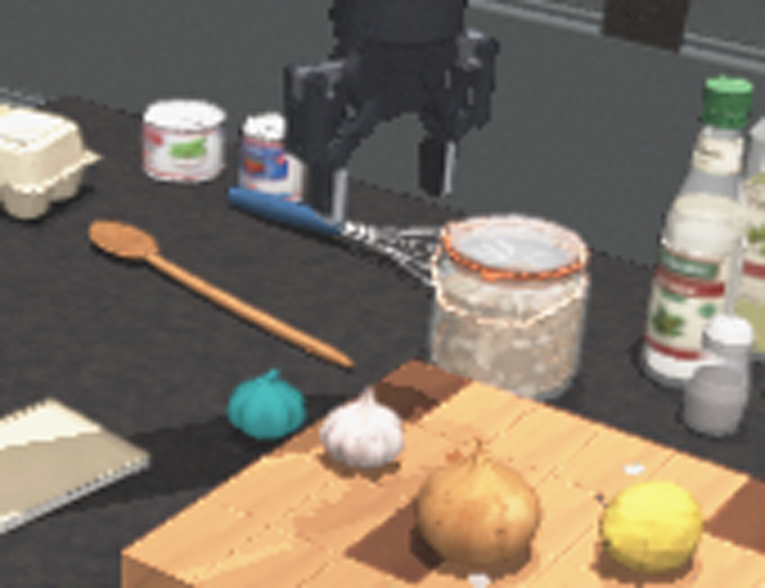

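The white bulb on the board is at crop (363,430), below the open fingers, with the turquoise one at (267,410). I'll descend in two stages and check heights.

Call:
send_rows:
  motion:
    - [-0.004,-0.001,0.06,0,0,0.005,0.8]
    - [-0.004,-0.001,0.12,0,0,0.005,0.8]
    - [-0.004,-0.001,0.18,0,0,0.005,0.8]
    - [-0.004,-0.001,0.24,0,0,0.005,0.8]
    - [-0.004,-0.001,0.257,0,0,0.005,0.8]

```text
t: 14.35
tcp_pos: [468.6, -173.1, 40.1]
orientation: [-0.003, 0.813, 0.582, -0.005]
wrist_force: [-0.9, 0.1, 0.8]
width: 76.8
```

Call:
send_rows:
  motion:
    - [0,0,0,0,0,0,0.8]
    - [0,0,0,0,0,0,0.8]

```text
t: 14.52
tcp_pos: [472.8, -175.8, 45.3]
orientation: [0.0, 0.814, 0.581, -0.002]
wrist_force: [0.5, -0.4, 0.1]
width: 76.8
```

```bash
python3 -c "
from h import *
p,d=snap('scene')
rows((473.5,-175,25),(.946,-.324,0))
P=pts('scene',d)
cv2.imwrite('pics/m_scene.png',cv2.resize(p[190:260,260:345,::-1],None,fx=8,fy=8,interpolation=cv2.INTER_CUBIC))
np.savez('pics/m.npz',p=p,d=d)
"
```

```text
t 14.57 tcp [ 473.7 -176.1   46.2] F [ 0.71 -0.45 -0.15] w 77.1
units [ 0.0018 -0.001   0.0353] dist 21.0 tooly [ 0.946 -0.325  0.001] z [-0.    -0.003 -1.   ]
rot [ 0.0004  0.0016 -0.0005]
```

View pics/m_scene.png

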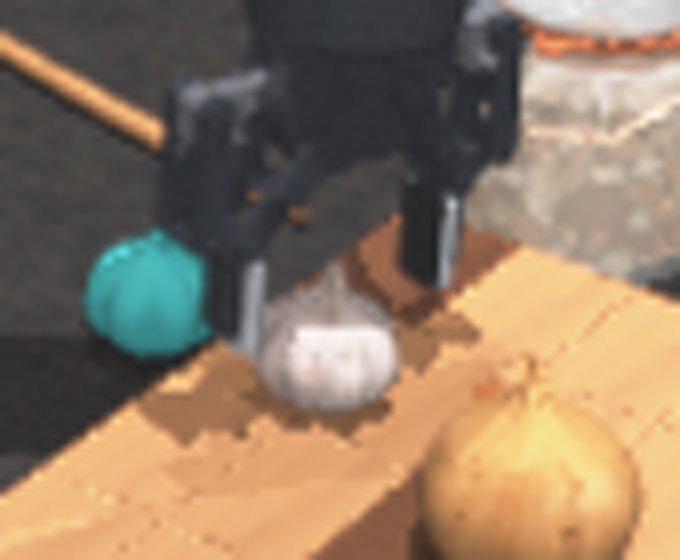

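```bash
python3 -c "
from h import *
z=np.load('pics/m.npz');P=pts('scene',z['d'])
for v in range(228,238): print(v,[P[v,u].round().tolist() for u in (288,290,291)])
for v in range(220,230): print(v,[P[v,u].round().tolist() for u in (312,314,315)])
for n,q in (('tip',(473.7-39*.946,-176.1+39*.325,75)),('gar',(473.5,-175,72))): print(n,w2p('scene',np.array(q)))
p=z['p'].astype(int);m=(p[...,0]>150)&(p.max(2)-p.min(2)<50);m[:, :290]=0;m[:225]=0;m[245:]=0;m[:,312:]=0
g=P[m];print(m.sum(),g.mean(0),g.min(0),g.max(0))
"
```

```text
228 [[420.0, -168.0, 103.0], [429.0, -169.0, 100.0], [428.0, -173.0, 102.0]]
229 [[426.0, -164.0, 96.0], [429.0, -169.0, 97.0], [430.0, -172.0, 97.0]]
230 [[422.0, -167.0, 96.0], [431.0, -168.0, 93.0], [426.0, -175.0, 97.0]]
231 [[424.0, -166.0, 92.0], [429.0, -170.0, 91.0], [431.0, -171.0, 90.0]]
232 [[425.0, -166.0, 88.0], [426.0, -172.0, 89.0], [429.0, -173.0, 89.0]]
233 [[478.0, -132.0, 46.0], [432.0, -168.0, 82.0], [426.0, -175.0, 88.0]]
234 [[474.0, -135.0, 45.0], [477.0, -140.0, 46.0], [452.0, -159.0, 65.0]]
235 [[472.0, -136.0, 43.0], [473.0, -143.0, 46.0], [455.0, -157.0, 60.0]]
236 [[465.0, -141.0, 45.0], [472.0, -144.0, 43.0], [473.0, -146.0, 44.0]]
237 [[462.0, -144.0, 45.0], [466.0, -148.0, 44.0], [466.0, -151.0, 45.0]]
220 [[508.0, -190.0, 98.0], [507.0, -198.0, 101.0], [508.0, -200.0, 102.0]]
221 [[510.0, -190.0, 94.0], [505.0, -199.0, 100.0], [507.0, -201.0, 99.0]]
222 [[505.0, -193.0, 94.0], [502.0, -201.0, 98.0], [505.0, -202.0, 97.0]]
223 [[510.0, -190.0, 87.0], [512.0, -196.0, 89.0], [507.0, -202.0, 93.0]]
224 [[511.0, -190.0, 83.0], [503.0, -201.0, 92.0], [507.0, -202.0, 90.0]]
225 [[508.0, -192.0, 83.0], [507.0, -199.0, 85.0], [510.0, -201.0, 85.0]]
226 [[559.0, -164.0, 45.0], [564.0, -169.0, 44.0], [568.0, -170.0, 43.0]]
227 [[555.0, -167.0, 44.0], [561.0, -170.0, 43.0], [558.0, -176.0, 46.0]]
228 [[nan, nan, nan], [554.0, -175.0, 44.0], [552.0, -179.0, 47.0]]
229 [[549.0, -171.0, 42.0], [548.0, -178.0, 45.0], [546.0, -182.0, 47.0]]
tip (np.float64(289.4271518087476), np.float64(233.88831703576386))
gar (np.float64(300.0627460592232), np.float64(230.92270537861094))
187 [ 459.37898275 -185.99825215   75.93382226] [ 423.38792021 -204.37012653   45.17341476] [ 523.4425746  -158.80912153  108.19076649]
```

The fingertips are at z 81 with the TCP at 46, astride the bulb at crop (330,360). I'll lower 24 mm and close gently.

Call:
send_rows:
  motion:
    - [0.001,0,0.015,0,0,0,0.8]
    - [0.001,0,0.03,0,0,0,0.8]
    - [0.001,0,0.039,0,0,0,0.8]
    - [0.001,0,0.039,0,0,0,0.6]
    - [0.001,0,0.039,0,0,0,0.4]
  force: 20

```text
t: 14.98
tcp_pos: [471.8, -175.3, 20.8]
orientation: [-0.0, 0.814, 0.581, -0.002]
wrist_force: [-0.2, 0.3, -0.8]
width: 60.0
```

Call:
send_rows:
  motion:
    - [0,0,0,0,0,0,0.2]
    - [0,0,0,0,0,0,0.1]
    - [0,0,0,0,0,0,0.0]
    - [0,0,0,0,0,0,-0.2]

```text
t: 15.32
tcp_pos: [472.0, -175.4, 21.4]
orientation: [-0.0, 0.814, 0.581, -0.002]
wrist_force: [-1.6, 0.8, 4.9]
width: 52.1
```

```bash
python3 -c "
from h import *
p,d=snap('scene')
rows((473.5,-175,25),(.946,-.324,0))
cv2.imwrite('pics/n_scene.png',cv2.resize(p[190:260,260:345,::-1],None,fx=8,fy=8,interpolation=cv2.INTER_CUBIC))
"
```

```text
t 15.37 tcp [ 472.  -175.4   21.4] F [-1.86  0.49  4.99] w 52.8
units [ 0.0014  0.0022 -0.0061] dist 4.0 tooly [ 0.946 -0.326 -0.003] z [-0.003 -0.002 -1.   ]
rot [-0.0016  0.0017 -0.0011]
```

View pics/n_scene.png

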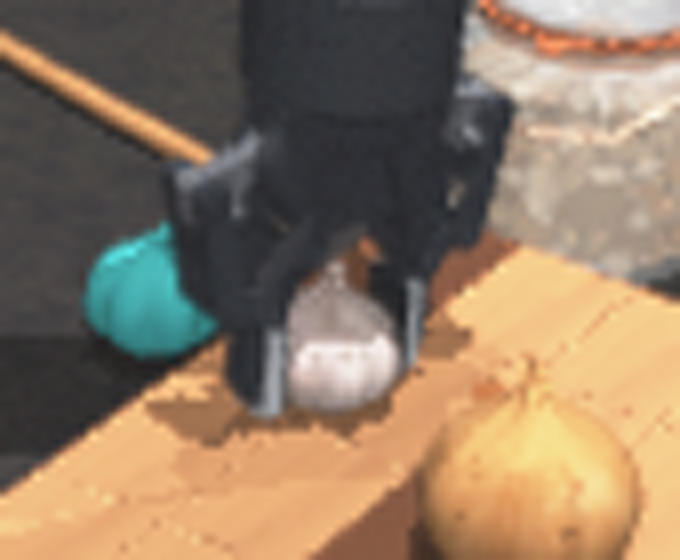

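The bulb is gripped at 52 mm width, at crop (340,360) between the pads. I'll lift it and check.

Call:
send_rows:
  motion:
    - [0,0,-0.03,0,0,0,-0.3]
    - [0,0,-0.08,0,0,0,-0.3]
    - [0,0,-0.14,0,0,0,-0.3]
    - [0,0,-0.2,0,0,0,-0.3]
    - [0,0,-0.26,0,0,0,-0.3]
  force: 25

```text
t: 15.78
tcp_pos: [472.4, -175.1, 178.3]
orientation: [0.0, 0.814, 0.581, -0.002]
wrist_force: [1.0, 0.5, -0.7]
width: 51.8
```

```bash
python3 -c "
from h import *
p,d=snap('scene')
cv2.imwrite('pics/o_scene.png',cv2.resize(p[130:270,130:345,::-1],None,fx=3.6,fy=3.6,interpolation=cv2.INTER_CUBIC))
p,d=snap('top');P=pts('top',d);np.savez('pics/o_top.npz',p=p,d=d)
cv2.imwrite('pics/o_top.png',cv2.resize(p[180:260,120:210,::-1],None,fx=7,fy=7,interpolation=cv2.INTER_CUBIC))
Q=P[170:260,120:210].reshape(-1,3)
m=(Q[:,2]>68)&(Q[:,2]<82);print(cv2.minAreaRect(Q[m][:,:2].astype(np.float32)),m.sum())
u=np.array([.325,.946]);v=np.array([-.946,.325]);O=np.array([461.5,340.3])
B=(Q[:,:2]-O)@np.stack([u,v],1)
for lo,hi in((3,15),(69,81),(85,200)):
    m=(Q[:,2]>lo)&(Q[:,2]<hi)&(abs(B)<90).all(1)
    if lo==3: m&=(abs(B[:,0])<50)&(abs(B[:,1])<62)
    print(lo,m.sum(),np.percentile(B[m],[1,5,50,95,99],axis=0).round().tolist())
rows((459.9,335.6,240),(.946,-.324,0))
"
```

```text
((467.79595947265625, 335.38397216796875), (93.4791488647461, 141.76260375976562), 70.80208587646484) 210
3 539 [[-48.0, -61.0], [-23.0, -56.0], [10.0, -2.0], [43.0, 47.0], [45.0, 51.0]]
69 192 [[-49.0, -77.0], [-48.0, -68.0], [-33.0, -3.0], [36.0, 62.0], [42.0, 63.0]]
85 763 [[-28.0, -78.0], [38.0, -74.0], [52.0, -6.0], [68.0, 60.0], [83.0, 66.0]]
t 15.88 tcp [ 477.1 -176.7  182.4] F [0.68 0.25 0.16] w 52.1
units [ 0.798  -0.304  -0.0993] dist 516.0 tooly [ 0.946 -0.325  0.01 ] z [ 0.009 -0.004 -1.   ]
rot [ 0.0062  0.0003 -0.0009]
```

View pics/o_scene.png

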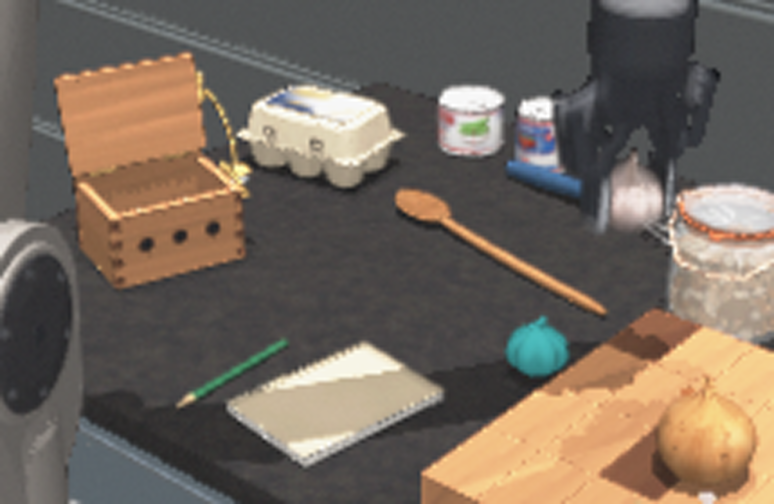

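View pics/o_top.png

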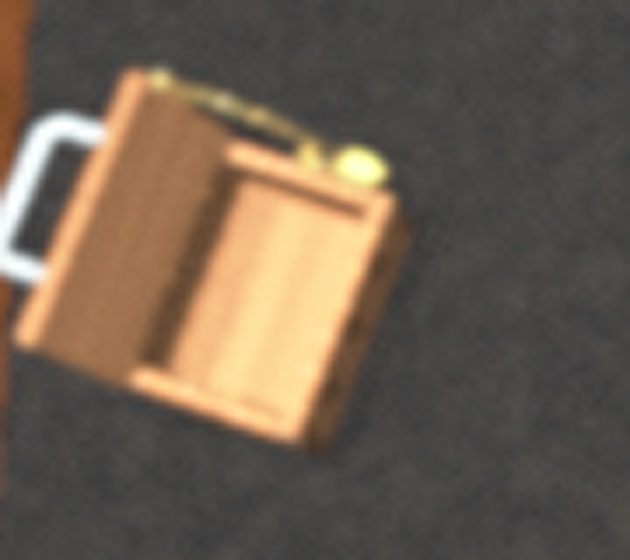

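The bulb is held at crop (633,190) in the scene view and the lid stands open. The top view shows the open box interior centred at about (270,310), which fits my box frame. Carrying the bulb over.

Call:
send_rows:
  motion:
    - [0.798,-0.304,-0.1,0.006,0,0,-0.3]
    - [0.798,-0.304,-0.1,0.006,0,0,-0.3]
    - [0.798,-0.304,-0.1,0.006,0,0,-0.3]
    - [0.798,-0.304,-0.1,0.006,0,0,-0.3]
    - [0.798,-0.304,-0.1,0.006,0,0,-0.3]

```text
t: 16.3
tcp_pos: [465.2, 33.9, 200.4]
orientation: [-0.004, 0.814, 0.581, -0.005]
wrist_force: [0.7, -0.0, -0.5]
width: 52.3
```

```bash
python3 -c "
from h import *
rows((460,336,240),(.946,-.324,0))"
```

```text
t 16.3 tcp [465.2  33.9 200.4] F [ 0.75 -0.02 -0.49] w 52.3
units [ 0.4731 -0.173  -0.0651] dist 305.0 tooly [ 0.945 -0.326 -0.012] z [-0.012  0.002 -1.   ]
rot [-0.0077  0.0016 -0.0011]
```

Call:
send_rows:
  motion:
    - [0.473,-0.173,-0.065,-0.006,0,0,-0.3]
    - [0.473,-0.173,-0.065,-0.006,0,0,-0.3]
    - [0.473,-0.173,-0.065,-0.006,0,0,-0.3]
    - [0.473,-0.173,-0.065,-0.006,0,0,-0.3]
    - [0.473,-0.173,-0.065,-0.006,0,0,-0.3]

```text
t: 16.72
tcp_pos: [461.5, 240.6, 227.1]
orientation: [-0.0, 0.814, 0.581, -0.002]
wrist_force: [2.5, -0.5, 0.1]
width: 51.8
```

```bash
python3 -c "
from h import *
rows((460,336,240),(.946,-.324,0))"
```

```text
t 16.72 tcp [461.5 240.6 227.1] F [ 2.54 -0.51  0.1 ] w 51.8
units [ 0.1496 -0.0541 -0.0218] dist 96.0 tooly [ 0.946 -0.325 -0.003] z [-0.004 -0.002 -1.   ]
rot [-0.002   0.0018 -0.0006]
```

Call:
send_rows:
  motion:
    - [0.06,-0.022,-0.015,0,0,0,-0.3]
    - [0.11,-0.04,-0.021,0,0,0,-0.3]
    - [0.15,-0.054,-0.021,0,0,0,-0.3]
    - [0.15,-0.054,-0.021,0,0,0,-0.3]
    - [0.15,-0.054,-0.021,0,0,0,-0.3]

```text
t: 17.13
tcp_pos: [460.0, 335.7, 238.6]
orientation: [0.0, 0.813, 0.582, -0.003]
wrist_force: [0.0, -1.3, -0.9]
width: 52.3
```

```bash
python3 -c "
from h import *
p,d=snap('scene')
cv2.imwrite('pics/q_scene.png',cv2.resize(p[90:210,130:250,::-1],None,fx=5,fy=5,interpolation=cv2.INTER_CUBIC))
rows((460,336,120),(.946,-.324,0))"
```

```text
t 17.18 tcp [460.7 333.6 238.9] F [ 0.5  -0.72 -0.84] w 52.0
units [ 0.0044 -0.0018  0.1981] dist 119.0 tooly [ 0.946 -0.325 -0.003] z [-0.004 -0.004 -1.   ]
rot [-0.0018  0.0033 -0.0006]
```

View pics/q_scene.png

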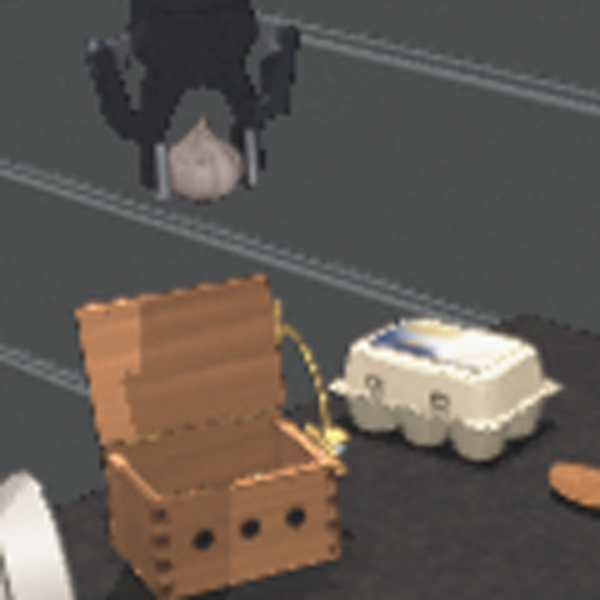

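The bulb hangs at crop (205,160), squarely above the open box. Lowering.

Call:
send_rows:
  motion:
    - [0.002,-0.001,0.05,0,0,0,-0.3]
    - [0.002,-0.001,0.11,0,0,0,-0.3]
    - [0.002,-0.001,0.17,0,0,0,-0.3]
    - [0.002,-0.001,0.23,0,0,0,-0.3]
    - [0.002,-0.001,0.27,0,0,0,-0.3]

```text
t: 17.6
tcp_pos: [459.0, 331.6, 74.9]
orientation: [0.0, 0.815, 0.58, -0.004]
wrist_force: [-0.2, 0.2, -1.0]
width: 52.3
```

Call:
send_rows:
  motion:
    - [0,0,0,0,0,0,-0.3]
    - [0,0,0,0,0,0,-0.3]

```text
t: 17.77
tcp_pos: [460.1, 332.8, 77.5]
orientation: [0.0, 0.815, 0.58, -0.003]
wrist_force: [-0.0, -0.1, -0.1]
width: 52.1
```

```bash
python3 -c "
from h import *
p,d=snap('scene')
cv2.imwrite('pics/r_scene.png',cv2.resize(p[90:210,130:250,::-1],None,fx=5,fy=5,interpolation=cv2.INTER_CUBIC))
rows((460,336,10),(.946,-.324,0))"
```

```text
t 17.82 tcp [461.4 334.1  79.2] F [-0.16  0.05  0.09] w 52.2
units [ 0.0024 -0.0031  0.1153] dist 69.0 tooly [ 0.945 -0.327 -0.001] z [-0.002 -0.002 -1.   ]
rot [-0.0009  0.0015 -0.0023]
```

View pics/r_scene.png

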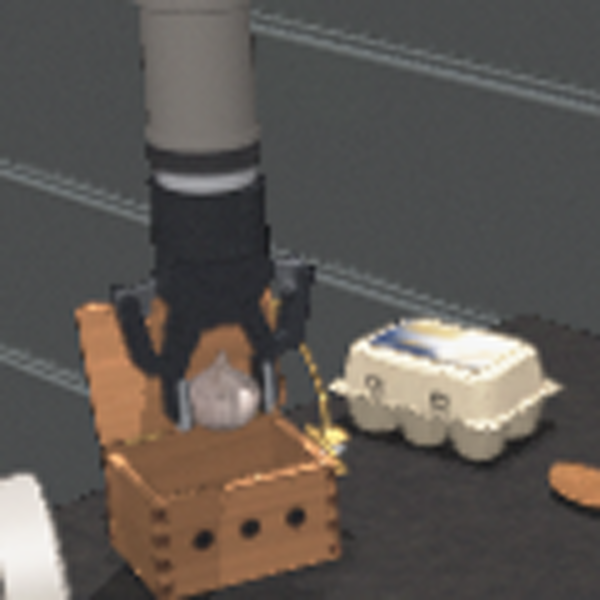

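Force is nil and the bulb is over the opening, with its base at crop (225,425). I'll lower it until it is mostly inside, keeping the wide knuckles above the rim.

Call:
send_rows:
  motion:
    - [0.002,-0.002,0.025,0,0,0,-0.3]
    - [0.002,-0.002,0.05,0,0,0,-0.3]
    - [0.002,-0.002,0.075,0,0,0,-0.3]
    - [0.002,-0.002,0.098,0,0,0,-0.3]
    - [0.002,-0.002,0.108,0,0,0,-0.3]

```text
t: 18.23
tcp_pos: [460.4, 336.8, 14.4]
orientation: [-0.0, 0.814, 0.581, -0.001]
wrist_force: [0.2, 0.0, 0.1]
width: 51.8
```

Call:
send_rows:
  motion:
    - [0,0,0,0,0,0,-0.3]
    - [0,0,0,0,0,0,-0.3]

```text
t: 18.4
tcp_pos: [460.6, 337.1, 15.0]
orientation: [-0.0, 0.814, 0.581, -0.001]
wrist_force: [-0.3, -0.3, 0.0]
width: 51.9
```

```bash
python3 -c "
from h import *
p,d=snap('scene')
cv2.imwrite('pics/s_scene.png',cv2.resize(p[120:210,140:230,::-1],None,fx=6.6,fy=6.6,interpolation=cv2.INTER_CUBIC))
rows((460,336,10),(.946,-.324,0))"
```

```text
t 18.45 tcp [460.7 337.2  15.2] F [-0.2 -0.2 -0.7] w 52.3
units [-0.0023 -0.0005  0.0086] dist 5.0 tooly [ 0.945 -0.326 -0.001] z [-0.001  0.    -1.   ]
rot [-0.0006  0.0001 -0.0012]
```

View pics/s_scene.png

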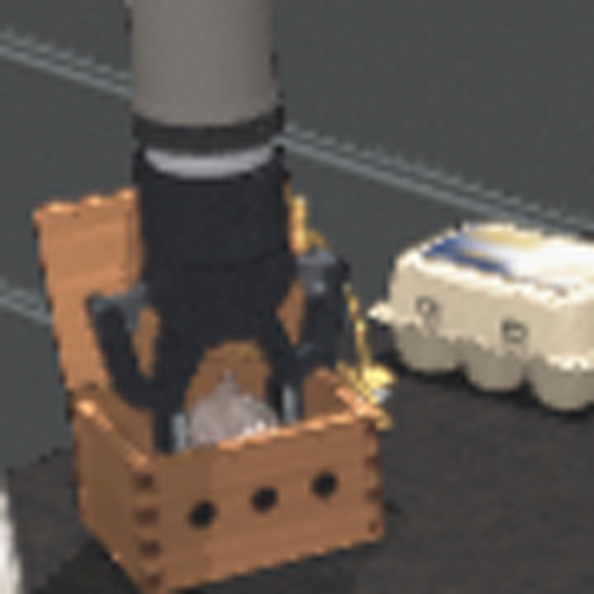

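The bulb is mostly below the rim, at crop (230,420), between the side walls and with no contact force. Releasing with a small opening.

Call:
send_rows:
  motion:
    - [0,0,0.006,0,0,0,0.25]
    - [0,0,0.006,0,0,0,0.3]
    - [0,0,0.006,0,0,0,0.4]
    - [0,0,0.006,0,0,0,0.45]
    - [0,0,0.006,0,0,0,0.45]

```text
t: 18.87
tcp_pos: [459.5, 336.6, 10.1]
orientation: [-0.0, 0.814, 0.581, -0.002]
wrist_force: [0.2, -0.2, 0.8]
width: 61.8
```

```bash
python3 -c "
from h import *
p,d=snap('scene')
cv2.imwrite('pics/t_scene.png',cv2.resize(p[120:210,140:230,::-1],None,fx=6.6,fy=6.6,interpolation=cv2.INTER_CUBIC))
rows((460,336,240),(.946,-.324,0))"
```

```text
t 18.92 tcp [459.4 336.6  10. ] F [-0.37 -0.26  0.3 ] w 61.6
units [-1.600e-03  3.000e-04 -3.833e-01] dist 230.0 tooly [ 0.946 -0.325 -0.002] z [-0.003 -0.002 -1.   ]
rot [-0.0015  0.0017 -0.0009]
```

View pics/t_scene.png

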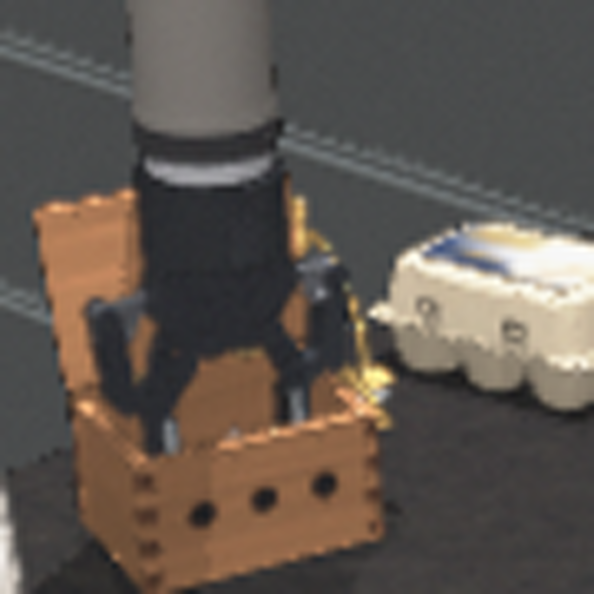

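The bulb has dropped in, with only its neck showing at crop (232,435). I'll go straight up, then off to the side towards the robot so the top camera can see in.

Call:
send_rows:
  motion:
    - [0,0,-0.03,0,0,0,0.45]
    - [0,0,-0.08,0,0,0,0.45]
    - [0,0,-0.15,0,0,0,0.45]
    - [0,0,-0.22,0,0,0,0.45]
    - [0,0,-0.29,0,0,0,0.45]

```text
t: 19.33
tcp_pos: [459.6, 336.3, 184.5]
orientation: [-0.0, 0.814, 0.581, -0.002]
wrist_force: [0.9, 0.7, 0.7]
width: 61.7
```

Call:
send_rows:
  motion:
    - [0,0,-0.07,0,0,0,0.45]
    - [-0.07,0,-0.1,0,0,0,0.45]
    - [-0.14,0,-0.1,0,0,0,0.45]
    - [-0.21,0,-0.1,0,0,0,0.45]
    - [-0.28,0,-0.1,0,0,0,0.45]

```text
t: 19.75
tcp_pos: [406.6, 181.0, 243.7]
orientation: [-0.0, 0.814, 0.581, -0.001]
wrist_force: [0.2, -1.0, 0.7]
width: 62.0
```

Call:
send_rows:
  motion:
    - [-0.07,0,0,0,0,0,0.45]
    - [-0.14,0,0,0,0,0,0.45]
    - [-0.2,0,0,0,0,0,0.45]
    - [-0.2,0,0,0,0,0,0.45]
    - [-0.2,0,0,0,0,0,0.45]

```text
t: 20.17
tcp_pos: [367.5, 67.8, 243.8]
orientation: [-0.001, 0.815, 0.579, -0.001]
wrist_force: [0.6, 1.1, 0.2]
width: 62.0
```

```bash
python3 -c "
from h import *
p,d=snap('scene')
cv2.imwrite('pics/u_scene.png',cv2.resize(p,(800,600),interpolation=cv2.INTER_CUBIC))
p,d=snap('top');P=pts('top',d)
cv2.imwrite('pics/u_top.png',cv2.resize(p[170:290,100:260,::-1],None,fx=5,fy=5,interpolation=cv2.INTER_CUBIC))
cv2.imwrite('pics/u_scene.png',cv2.resize(p*0+snap('scene')[0],(800,600))[:,:,::-1])
for r in manip.look_for('garlic','top'): 
    w=c2w('top',r['location']);b=(w[:2]-[461.5,340.3]);print(r['confidence'],w.round(),b@[.325,.946],b@[-.946,.325])
s=manip.state();print(s['t'],s['dq'].round(3),s['tcp_pos'],s['wrist_force'])"
```

```text
0.66 [524. -68.  36.] -365.6677398568949 -191.3921574977005
0.42 [462. 335.  46.] -4.807028593935178 -2.485088592347264
0.36 [490. 392. 142.] 58.39112282978784 -9.744307967847838
20.3667 [-0.001  0.007  0.002  0.001  0.005  0.001  0.002] [368.31088006  70.28031745 243.76976644] [-0.04487589 -0.58078434 -0.38083244]
```

View pics/u_top.png

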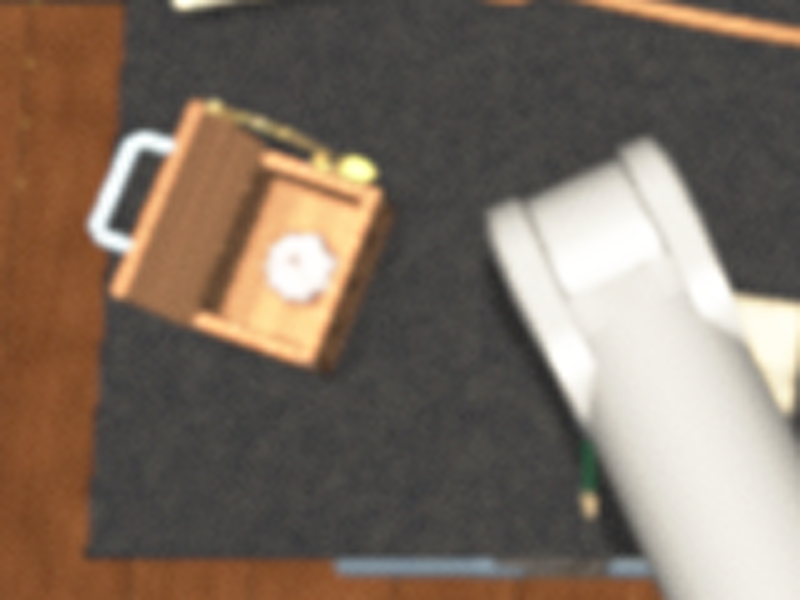

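View pics/u_scene.png

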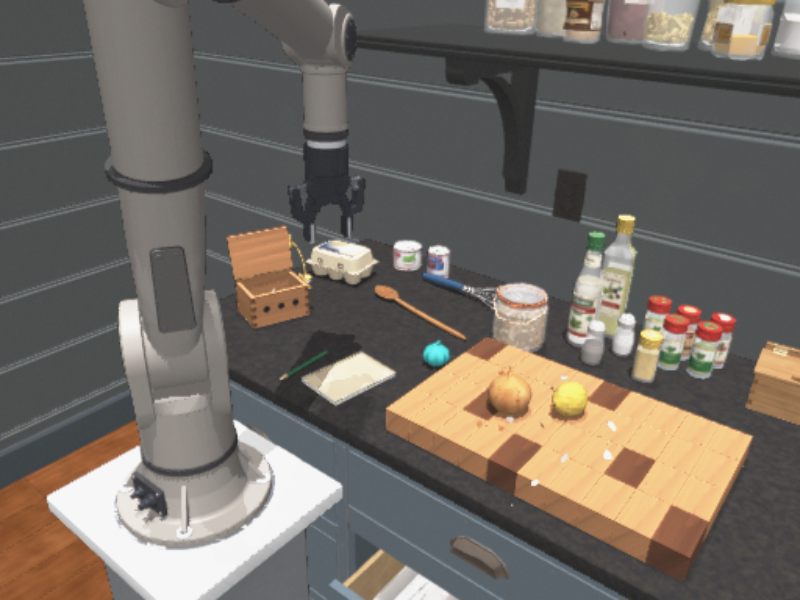

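The top view shows the white bulb standing in the box at crop (300,265) with the lid open behind it. The scene view shows the arm clear at (325,200) and everything else where it started. Handing in.

```bash
python3 -c "
from h import *
print(manip.sign_off())"
```

```text
the job is handed in; nothing more can be done
None
```

The garlic bulb is in the box, the lid stands open by itself, and I handed the job in at about 20 s of the 72 s allowed. The hand-in itself gives no verdict.

- **Lid:** I gripped the bow handle and swung the lid back in small steps, reading the wrist force. The catch began to resist at about 1.68 rad and peaked near 8.5 N at 1.75 rad. The lid then pulled forward on its own, and I felt the stop at about 1.82 rad. The highest force I read at the handle was that 8.5 N, and at the stop about 6 N (limit about 12 N).
- **Bulb:** I opened the fingers a little, backed out, took the white bulb off the board and lowered it into the box. I let it fall the last 25 mm or so, to keep the wide part of the fingers above the rim.
- **Last checks:** The pictures show the white bulb standing inside the box, about 5 mm from the box centre, with the lid open. The onion, lemon, notebook, pencil, spoon and jar look unmoved, but I judged that by eye and did not measure it. The arm is clear, with about 0 N at the wrist.

Two readings disagreed with what I expected:

- **Finger length:** The real fingertips sit about 20 mm short of the reported tool point, so I set heights from the camera depth instead.
- **False stop:** Near the end of the swing the gripper seemed to rub on the lid, which looked like the stop. Tilting the tool away from the lid cleared it.

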